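# Load the slide scanner's carriage from the drying hooks

## Task

Load the slide scanner: put the red travel block, which is in the carriage's way, into the grey tray, lift every slide cassette off its drying hook, and put it into the carriage bay with marks of its own colour, pressing each one down until it is fully home. Only when all the cassettes are home, wind the handwheel clockwise until the carriage touches its stop. Leave everything else on the bench where it is.

Things in the scene. Friction and masses are not known exactly. Their poses are not given: they have to be found in the camera images.
- cassette_blue: blue slide cassette, upright plate 14 (x) x 56 (y) x 150 tall, 0.09 kg, symmetric; origin = centre of its underside (foot). Slab to z=74; window through it (along x), 32 wide, z=74 to a V-notch peaking at z=118; above it a grip tab up to z=150, 14 x 50. Starts hanging: a hook of the stand passes through the window, the notch rests on it. Goes into the bay with blue marks. May be absent
- cassette_yellow: yellow slide cassette, upright plate 14 (x) x 56 (y) x 150 tall, 0.09 kg, symmetric; origin = centre of its underside (foot). Slab to z=74; window through it (along x), 32 wide, z=74 to a V-notch peaking at z=118; above it a grip tab up to z=150, 14 x 50. Starts hanging: a hook of the stand passes through the window, the notch rests on it. Goes into the bay with yellow marks. May be absent
- cassette_green: green slide cassette, upright plate 14 (x) x 56 (y) x 150 tall, 0.09 kg, symmetric; origin = centre of its underside (foot). Slab to z=74; window through it (along x), 32 wide, z=74 to a V-notch peaking at z=118; above it a grip tab up to z=150, 14 x 50. Starts hanging: a hook of the stand passes through the window, the notch rests on it. Goes into the bay with green marks. May be absent
- bay_blue (a point): centre of the mouth (top face) of the bay with blue marks in the carriage. The bay is a vertical slot 60 (point x) x 18 (point y), with 4 mm chamfers, so the cassette's 56 mm width lies along the carriage's x. z up. Cassette foot: 43 mm below the mouth when merely set down, 53 mm below when fully home
- seat_blue (a joint): stiff seat at the bottom of the blue bay, m: 0 = up, 0.010 = pressed fully home. Takes about 5 N on top of the weight to move and stays where it is pushed
- bay_yellow (a point): centre of the mouth (top face) of the bay with yellow marks in the carriage. The bay is a vertical slot 60 (point x) x 18 (point y), with 4 mm chamfers, so the cassette's 56 mm width lies along the carriage's x. z up. Cassette foot: 43 mm below the mouth when merely set down, 53 mm below when fully home
- seat_yellow (a joint): stiff seat at the bottom of the yellow bay, m: 0 = up, 0.010 = pressed fully home. Takes about 5 N on top of the weight to move and stays where it is pushed
- bay_green (a point): centre of the mouth (top face) of the bay with green marks in the carriage. The bay is a vertical slot 60 (point x) x 18 (point y), with 4 mm chamfers, so the cassette's 56 mm width lies along the carriage's x. z up. Cassette foot: 43 mm below the mouth when merely set down, 53 mm below when fully home
- seat_green (a joint): stiff seat at the bottom of the green bay, m: 0 = up, 0.010 = pressed fully home. Takes about 5 N on top of the weight to move and stays where it is pushed
- stand: drying stand, fixed: grey base 150 x 300 x 12, two posts at y=+-135, steel bar along y at height 156. Hooks at y=-85, 0, 85: round arms 8 thick along the stand's -x, with a dip at x=-45 (top at height 160), where cassettes hang, and an upturned tip at x=-78 (top at height 172). Origin = bench level under the bar's middle
- stage: scanner loading stage, fixed: white deck 210 x 220, top at z=20; dark stop 20 thick, 100 wide, up to z=80, at its far side (+x); white gearbox with the handwheel at its -y side. Origin at bench level in the deck; the carriage travels along +x to the stop
- carriage (a joint): travel of the aluminium carriage (90 x 180 x 55, underside at z=26, top at z=81, three bays 62 apart along y) along the stage's +x, m: 0 = out, 0.060 = touching the stop. Driven by the handwheel at 7.63 mm per radian
- wheel (a joint): angle of the handwheel, rad; grows clockwise seen from above, 0 to 7.86 (carriage at the stop)
- wheel_hub (a point): on the handwheel's vertical axis, at the height of point crank_grip. Black disc of radius 52, top face 66 above the bench, on the gearbox
- crank_grip (a point): grip point on the orange crank handle, an upright freely revolving knob 20 in diameter, from 68 to 118 above the bench, 40 from the wheel's axis; this point is at height 98
- block: red travel block, 0.14 kg: base 42 (x) x 64 (y) x 45 tall with a grip fin 20 (x) x 40 (y) on top up to z=85; origin = centre of its underside. Starts on the deck in the gap between carriage and stop, where it blocks the carriage
- block_mid (a point): a point on the red block's axis, 35 above its underside
- tray: grey open tray on the right, 150 (x) x 155 (y), walls 4 thick and 40 high, floor 4 thick; origin = centre of its underside; fixed
- oil_bottle: bystander: small amber bottle, radius 22, height 95, origin under it
- specimen_jar: bystander: clear jar, radius 30, height 70, origin under it
- beaker: bystander: open glass beaker, radius 35, height 85, origin under it
- slide_box: bystander: blue flat box 90 x 100 x 35, origin under it
- mouse: bystander: black computer mouse 100 x 58 x 24, origin under it
Things that resemble listed ones, but are neither listed nor needed, are in the scene too. Of the things like the block, leave any that is turquoise or yellow; of the rest the larger one is meant.

How it is judged:
On the way, in this order (a step that is already met when the one before it is completed fails the run):
1. every cassette present stands fully home in the bay of its own colour, the carriage not yet at its stop (horizontal distance between cassette_blue and bay_blue below 0.006 m and z of cassette_blue in the frame of bay_blue below -0.0495 m and angle between each of cassette_blue, cassette_yellow, cassette_green's own z axis and vertical below 0.08 rad and horizontal distance between cassette_yellow and bay_yellow below 0.006 m and z of cassette_yellow in the frame of bay_yellow below -0.0495 m and horizontal distance between cassette_green and bay_green below 0.006 m and z of cassette_green in the frame of bay_green below -0.0495 m and value of joint carriage below 0.045 m), for 0.2 s.
2. the handwheel has brought the carriage to its stop (value of joint carriage above 0.058 m), for 0.2 s.
At the end, for the whole second after the job is handed in: Each cassette present upright (0.08 rad) in its own colour's bay, within 6 mm of centre, foot at least 49.5 mm below the mouth; carriage within 2 mm of its stop; red block inside the tray, any way up, its mid point within the walls and below 55 mm; all at rest and released (horizontal distance between cassette_blue and bay_blue below 0.006 m and z of cassette_blue in the frame of bay_blue below -0.0495 m and angle between each of cassette_blue, cassette_yellow, cassette_green's own z axis and vertical below 0.08 rad and horizontal distance between cassette_yellow and bay_yellow below 0.006 m and z of cassette_yellow in the frame of bay_yellow below -0.0495 m and horizontal distance between cassette_green and bay_green below 0.006 m and z of cassette_green in the frame of bay_green below -0.0495 m and x of block_mid in the frame of tray between -0.068 and 0.068 m and y of block_mid in the frame of tray between -0.07 and 0.07 m and z of block_mid in the frame of tray below 0.055 m and linear speed of each of cassette_blue, cassette_yellow, cassette_green, block below 0.02 m/s and value of joint carriage above 0.058 m); the robot touches nothing.
It fails at once if a bystander was pushed more than 40 mm or knocked over (distance of any of oil_bottle, specimen_jar, beaker, slide_box, mouse from where it was at the start of the episode above 0.04 m or angle between any of oil_bottle, specimen_jar, beaker, slide_box, mouse's own z axis and vertical above 0.6 rad).
Of cassette_blue, cassette_yellow, cassette_green only 2 to 3 are there at a start; the rules pass over those that are not, and their reading is None.
At some moment in a run one of block may be knocked a few centimetres aside while the robot is not near it.
Once in a run the grip may slacken for a moment while it holds something.
It also fails if it takes over 210 s, if anything falls off the work surface, if the arm or the gripper's body presses on something with over 40 N, if the wrist force passes 120 N, or if a joint passes its speed limit or range.

## Robot

A 6-joint arm with a two-finger parallel gripper is mounted at the origin on the work surface. World frame = base frame: x ahead of the robot, y to its left, z up, the work surface at z = 0. Lengths are in m, angles in rad, forces in N, time in s.
With the tool pointing down it reaches from about 0.3 to 0.775 m from the base axis. Payload 14.6 kg.
Tool frame: the origin (TCP) lies on the centre line of the jaws, within the pads' length; the fingertips stand 19 mm ahead of it and the grasp point (between the pads) is the TCP; z points along the fingers, y is the line along which they close (so a half turn about z gives the same grasp; the last joint's range is limited). The gripper opens to 94 mm and grips with 3 to 60 N. Pads are 16 mm wide; open, the fingers measure 119 mm over their backs; the gripper's body (75 mm by 177 mm) begins 78 mm behind the grasp point.
Start: joints at [1.281, 0.3, 1.521, -0, 1.321, -0.067], TCP at [0.122, 0.536, 0.224] pointing down, gripper open.
Joint ranges: [-3.03, 3.03], [-0.79, 2.21], [0.23, 2.52], [-1.04, 4.18], [0, 3.07], [-2.55, 2.55]. Speed limits (rad/s): [2.22, 2.22, 2.57, 3.14, 3.14, 3.14].

## Interface

Orientations are given as [roll, pitch, yaw] about the fixed x, y, z axes, in that order (R = Rz(yaw) Ry(pitch) Rx(roll)).
In Python, from station import get_obs, camera, workorder gives the robot as it stands.
- The arm moves only by the tool play_rows, never from a script. Its argument "motion" is a list that holds one entry, the list of rows, each a list of 7 numbers: the shift along the tool's x, y, z as a fraction of full scale, then the turn, a rotation vector about the tool's x, y, z as a fraction of full scale, then the opening, from -1 (shut) to 1 (fully open). In form: [[[x, y, z, ax, ay, az, grip], ...]]. A call has 1 to 10 rows; each row is the pose to reach, as a shift and turn from the pose commanded when the call began, along the tool's axes at that moment, turning the shorter way round; what a row does not reach only later rows make up. Full scale, the value 1, is 0.25 m for a shift and 2 pi rad for a turn. A row lasts 1/10 s, in which the tool goes at most 50 mm and 8.59 degrees, less where a joint would pass 70% of its speed; a pose out of reach is approached as far as the arm can. A call with a number of a shift or a turn outside -1 to 1 is refused whole. A call with a gripper value outside its range is refused whole. The fingers move at their own pace and stop on an object; "grip_force" is the grip in N (left out, the last holds). Time passes only in rows, so rows that repeat a pose let the fingers close. It gives the time, the measured TCP pose, the force, the opening and the grip force at its end, in the units of the state.
- get_obs(): the state, without advancing time (a new reading comes with each control period).
- camera(name): name is "side" or "top"; returns a dict with "frame" (420x560x3 uint8, red, green, blue), "z_map" (420x560 float32, m along the optical axis (not along the pixel's ray), 0 where there is no reading), "camera_matrix" (3x3 intrinsics, pixels), "D" ([k1, k2, p1, p2, k3] as OpenCV has them; the pictures are not rectified), "T" (4x4, takes a point from camera to world coordinates). Camera axes: x right, y up, looking along -z (the intrinsics and any distortion apply to the point x, -y, -z); pixel columns grow to the right and rows downward; lengths in m; the calibration is good to about 2 mm. A picture is of the moment at which its call begins.
- workorder.hand_in(): hands the job in; it is judged then, once.
The state is a dict: "time_s": time; "qpos": joint angles; "joint_vel": joint speeds; "tau": joint torques, N m; "ee_pos": TCP position; "eef_rot": TCP orientation; "force": force on the tool from outside, world axes, zero at the start; "moment": the same for the moment, N m; "grip_width": finger opening in m; "grip_force": force on a finger pad.
Only numpy, scipy, OpenCV 4.12 (cv2) and the standard library are available. Lean on these libraries where they do the work, as an engineer would, in place of code of your own. Each camera call takes 0.05 s, during which the arm holds its last target. There are 200 camera calls.

## Working session

There is one attempt and no reset: what is moved stays moved. The work goes in short steps, Python scripts to look and compute and a tool call to move; the robot and the scene stay as the last step left them, time stands still between calls to the robot, and variables do not carry over. Pictures are saved under pics/ and viewed, at most 14 in all, crops included, and the job is handed in when it is done.

Besides the shell and the picture viewer there is one more tool, called in YAML: its name, and indented under it one key for each argument. play_rows: Moves the arm, as the interface text tells. Its arguments: {"type":"object","properties":{"motion":{"type":"array"},"grip_force":{"type":"number"}},"required":["motion"]}

```bash
mkdir -p pics; ls; cat > h.py <<'E'
import numpy as np,cv2,pickle
from station import get_obs,camera
def snap(n,tag):
    c=camera(n); pickle.dump(c,open(f'{n}_{tag}.pkl','wb')); cv2.imwrite(f'pics/{n}_{tag}.png',c['frame'][:,:,::-1]); return c
def load(n,tag): return pickle.load(open(f'{n}_{tag}.pkl','rb'))
def ray(c,u,v):
    p=cv2.undistortPoints(np.array([[[u,v]]],float),c['camera_matrix'],np.array(c['D'],float))[0,0]
    T=np.array(c['T']); d=T[:3,:3]@np.array([p[0],-p[1],-1.]); return T[:3,3],d
def atz(c,u,v,z):
    o,d=ray(c,u,v); return o+d*(z-o[2])/d[2]
def dep(c,u,v):
    o,d=ray(c,u,v); return o+d*c['z_map'][int(round(v)),int(round(u))]
def cloud(c):
    K=c['camera_matrix'];h,w=c['z_map'].shape
    uv=np.stack(np.meshgrid(np.arange(w),np.arange(h)),-1).reshape(-1,1,2).astype(float)
    p=cv2.undistortPoints(uv,K,np.array(c['D'],float))[:,0]
    T=np.array(c['T']);D=np.c_[p[:,0],-p[:,1],-np.ones(len(p))]*c['z_map'].reshape(-1,1)
    return (D@T[:3,:3].T+T[:3,3]).reshape(h,w,3)
E
python3 - <<'E'
from h import *
for n in('side','top'):
    c=snap(n,'0');print(n,np.round(c['T'],3).tolist(),c['camera_matrix'].tolist(),c['D'],(c['z_map']>0).mean())
o=get_obs();print({k:np.round(v,3).tolist() for k,v in o.items()})
E
```

```text
pics
side [[0.756, 0.432, -0.492, -0.065], [-0.654, 0.475, -0.589, -0.776], [-0.021, 0.767, 0.641, 0.869], [0.0, 0.0, 0.0, 1.0]] [[464.7008359441462, 0.0, 275.0339020987464], [0.0, 464.7008359441462, 208.45236901376808], [0.0, 0.0, 1.0]] [0.03974282 0.         0.         0.         0.        ] 0.9960459183673469
top [[-0.005, 0.99, -0.141, 0.334], [-1.0, -0.006, -0.005, -0.053], [-0.006, 0.141, 0.99, 1.44], [0.0, 0.0, 0.0, 1.0]] [[544.9993508103166, 0.0, 279.6704504094312], [0.0, 544.9993508103166, 208.15780411173355], [0.0, 0.0, 1.0]] [0.01016222 0.         0.         0.         0.        ] 0.9960756802721088
{'time_s': 0.1, 'qpos': [1.281, 0.3, 1.522, 0.0, 1.321, -0.067], 'joint_vel': [-0.001, -0.002, -0.001, -0.001, 0.0, 0.0], 'tau': [0.002, -53.265, -35.328, 0.071, 0.024, -0.0], 'ee_pos': [0.121, 0.536, 0.224], 'eef_rot': [-3.141, -0.0, 2.919], 'force': [-0.301, -0.041, -0.508], 'moment': [0.025, -0.035, -0.024], 'grip_force': 0.0, 'grip_width': 0.094}
```

View pics/top_0.png

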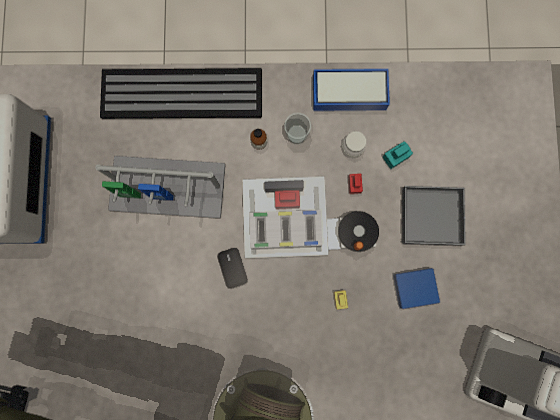

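View pics/side_0.png

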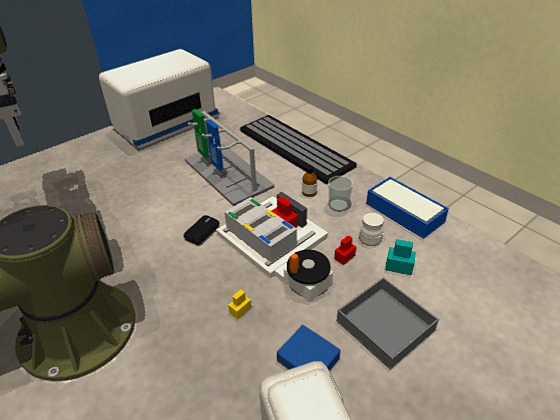

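Block candidates in the top view: red on the deck (287,198), small red (356,184), turquoise (397,154) and yellow (341,299). The larger red one on the deck, in the gap, is meant. The cassettes are green (120,188) and blue (155,190), with no yellow. The bay marks appear to be green (262,214/245), yellow (286,212/245) and blue (310,214/247). I'll check these in an enlarged crop.

```bash
python3 - <<'E'
from h import *
t=load('top','0');s=load('side','0')
a=cv2.resize(t['frame'][165:265,235:385],None,fx=5.2,fy=5.2,interpolation=cv2.INTER_CUBIC)
cv2.imwrite('pics/c1.png',a[:,:,::-1])
a=cv2.resize(t['frame'][145:225,90:235],None,fx=5.4,fy=5.4,interpolation=cv2.INTER_CUBIC)
cv2.imwrite('pics/c2.png',a[:,:,::-1])
a=cv2.resize(s['frame'][185:305,210:360],None,fx=5,fy=5,interpolation=cv2.INTER_CUBIC)
cv2.imwrite('pics/c3.png',a[:,:,::-1])
a=cv2.resize(s['frame'][95:205,180:280],None,fx=5,fy=5,interpolation=cv2.INTER_CUBIC)
cv2.imwrite('pics/c4.png',a[:,:,::-1])
# clouds: color-masked summary
for n,c in(('top',t),('side',s)):
    P=cloud(c);hsv=cv2.cvtColor(c['frame'],cv2.COLOR_RGB2HSV);H,S,V=[hsv[...,i].astype(int) for i in range(3)]
    reg=(P[...,0]>.2)&(P[...,0]<.8)&(P[...,2]>.015)
    for nm,m in(('red',((H<6)|(H>174))&(S>150)&(V>60)),('green',(abs(H-65)<18)&(S>120)&(V>50)),('blue',(abs(H-112)<10)&(S>150)&(V>60)),('yellow',(abs(H-25)<5)&(S>150)&(V>90)),('orange',(abs(H-9)<4)&(S>180)&(V>120))):
        k,l,st,ce=cv2.connectedComponentsWithStats((m&reg).astype(np.uint8))
        for i in range(1,k):
            if st[i,4]<8: continue
            p=P[l==i];zt=np.percentile(p[:,2],95);q=p[p[:,2]>zt-.006]
            (cx,cy),wh,an=cv2.minAreaRect((q[:,:2]*1000).astype(np.float32))
            print(n,nm,st[i,:5],'top z',round(zt,4),'n',len(q),'rect',round(cx),round(cy),np.round(wh),round(an))
E
```

```text
top red [350 174  13  19 200] top z 0.0658 n 60 rect 470 -158 [ 25. 343.] 56
top green [102 182  37  16 206] top z 0.1964 n 103 rect 464 151 [484.  29.] 61
top blue [ 45 116   3   5   9] top z 0.0432 n 8 rect 781 572 [12.  5.] 27
top blue [138 184  35  16 253] top z 0.1966 n 104 rect 563 257 [49. 13.] 86
top blue [ 35 234   7   9  20] top z 0.0438 n 14 rect 458 572 [ 8. 24.] 61
top blue [433 272   3  13  14] top z 0.0378 n 11 rect 351 -438 [28.  2.] 13
top blue [425 286  14  18  70] top z 0.0385 n 48 rect 304 -436 [27. 45.] 51
top blue [414 304  11   2  13] top z 0.5988 n 1 rect 334 -53 [0. 0.] 0
side red [272 197  26  31 420] top z 0.1067 n 84 rect 557 -68 [42. 22.] 88
side red [335 236  21  26 337] top z 0.0671 n 61 rect 604 -248 [18. 33.] 89
side green [192 109  17  50 367] top z 0.1951 n 49 rect 571 339 [46. 14.] 86
side green [251 199   9   7  26] top z 0.086 n 26 rect 516 2 [33. 10.] 88
side green [228 212  10   7  27] top z 0.085 n 27 rect 440 1 [34.  9.] 89
side blue [212 108   5   5   8] top z 0.043 n 6 rect 778 569 [26.  9.] 31
side blue [206 120  17  51 398] top z 0.1953 n
[... 246 characters left out ...]
8.] 19
side blue [133 140   7   2   9] top z 0.043 n 9 rect 456 574 [10. 22.] 45
side blue [134 142   6   4   9] top z 0.033 n 7 rect 455 576 [15. 17.] 23
side blue [282 221  11   7  29] top z 0.0862 n 29 rect 519 -122 [ 9. 33.] 2
side blue [259 235  11   8  31] top z 0.0853 n 31 rect 443 -123 [10. 35.] 4
side blue [ 277  325   63   43 1552] top z 0.0386 n 1425 rect 327 -398 [89. 98.] 9
side yellow [266 210  10   7  30] top z 0.0847 n 30 rect 519 -58 [11. 33.] 3
side yellow [243 223  11   8  34] top z 0.0854 n 34 rect 440 -63 [34. 11.] 89
side yellow [228 289  23  26 343] top z 0.0616 n 70 rect 300 -202 [27. 15.] 8
side orange [291 254   5   7  13] top z 0.121 n 10 rect 432 -239 [13.  6.] 26
```

View pics/c1.png

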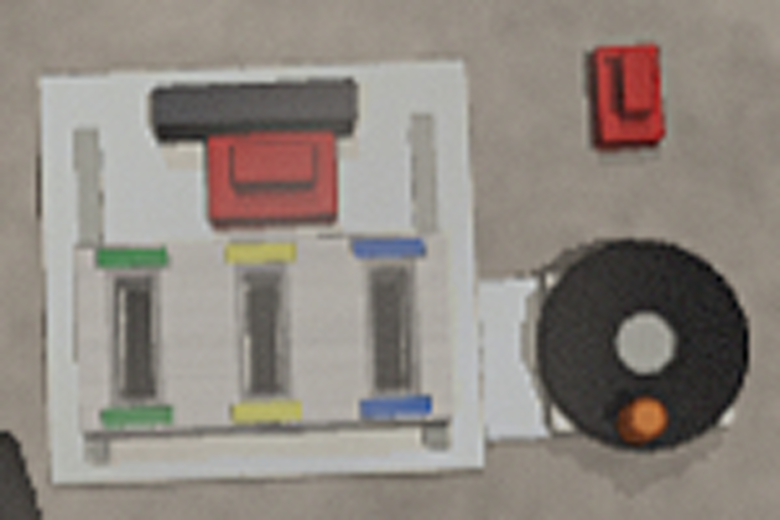

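View pics/c2.png

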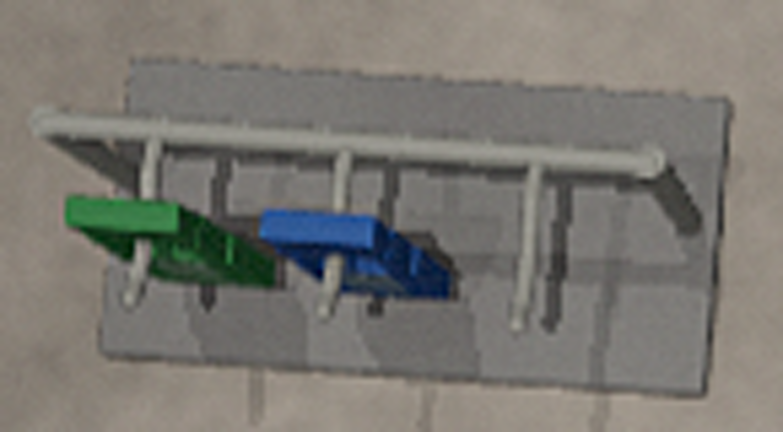

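View pics/c4.png

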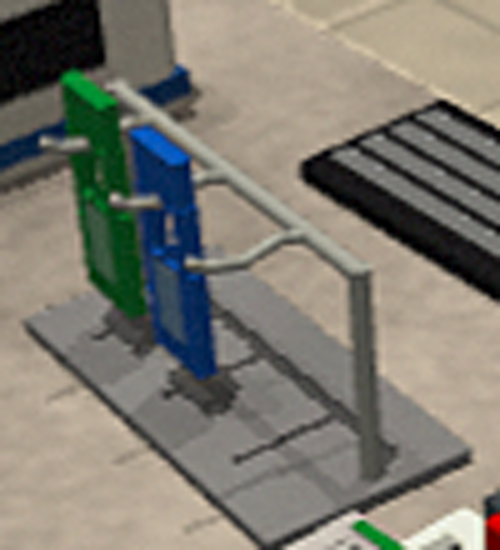

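The crops confirm the large red block in the gap, with its fin at c1 (275,165). The green and blue cassettes hang on the hooks, the third hook is empty, and the crank knob is at c1 (645,417). Next I'll triangulate the features from both views.

```bash
cat >> h.py <<'E'
from scipy.spatial.transform import Rotation as Ro
def tri(t,a,s,b):
    o1,d1=ray(t,*a);o2,d2=ray(s,*b);A=np.c_[d1,-d2];k=np.linalg.lstsq(A,o2-o1,rcond=None)[0]
    p,q=o1+k[0]*d1,o2+k[1]*d2;return (p+q)/2,np.linalg.norm(p-q)
def go(xyz,yaw=None):
    "fractions from the present pose to world xyz, tool down at yaw"
    o=get_obs();R=Ro.from_euler('xyz',o['eef_rot']);d=R.inv().apply(np.array(xyz)-o['ee_pos'])/.25
    r=np.zeros(3) if yaw is None else (R.inv()*Ro.from_euler('xyz',[np.pi,0,yaw])).as_rotvec()/(2*np.pi)
    print('shift',np.round(d,4).tolist(),'turn',np.round(r,4).tolist())
def st():
    o=get_obs();print({k:np.round(o[k],4).tolist() for k in('time_s','ee_pos','eef_rot','force','grip_width','grip_force','qpos')})
E
python3 - <<'E'
from h import *
t=load('top','0');s=load('side','0')
def comps(c,f,box,minn=12):
    hsv=cv2.cvtColor(c['frame'],cv2.COLOR_RGB2HSV).astype(int);m=f(hsv[...,0],hsv[...,1],hsv[...,2])
    z=np.zeros(m.shape,bool);x0,y0,x1,y1=box;z[y0:y1,x0:x1]=1
    k,l,st,ce=cv2.connectedComponentsWithStats((m&z).astype(np.uint8))
    return sorted([(ce[i].round(2).tolist(),int(st[i,4])) for i in range(1,k) if st[i,4]>=minn],key=lambda e:e[0][1])
F={'green':lambda H,S,V:(abs(H-65)<20)&(S>70)&(V>50),'yellow':lambda H,S,V:(abs(H-26)<6)&(S>70)&(V>120),'blue':lambda H,S,V:(abs(H-112)<12)&(S>80)&(V>60)}
for n,f in F.items():
    a=comps(t,f,(245,205,330,260));b=comps(s,f,(222,190,305,250));print(n,a,b)
    if len(a)>1 and len(b)>1:
        P=[tri(t,a[i][0],s,b[i][0]) for i in (0,-1)]
        d=P[0][0]-P[1][0];print(' far',P[0][0].round(4),'near',P[1][0].round(4),'mid',((P[0][0]+P[1][0])/2).round(4),'err',[round(p[1],4) for p in P],'yaw',round(np.degrees(np.arctan2(d[1],d[0])),2))
f=lambda H,S,V:(H>4)&(H<16)&(S>140)&(V>150)
a=comps(t,f,(345,230,375,260),5);b=comps(s,f,(280,245,305,280),5);print('orange',a,b,tri(t,a[0][0],s,b[0][0]))
# hub cap (light disc): fit from cloud
P=cloud(t)
for u,v in((359,231),):print('hub',dep(t,u,v).round(4))
c=lambda U,V,k,x,y:((U+.5)/k-.5+x,(V+.5)/k-.5+y)
hub=c(646,343,5.2,235,165);print('hub px',hub,'z.07',atz(t,*hub,.07).round(4))
fin=[c(*p,5.2,235,165) for p in((228,140),(318,135),(320,182),(232,192))]
print('fin corners z.105',[atz(t,*p,.105).round(4).tolist() for p in fin])
for nm,pts in(('green',((65,198),(178,205),(180,230),(70,226))),('blue',((262,211),(372,217),(376,247),(265,240)))):
    Q=np.array([atz(t,*c(*p,5.4,90,145),.192) for p in pts]);print(nm,Q.round(4).tolist(),Q.mean(0).round(4))
    # side crop c4 triangulation of tab corners
tc={'green':[(65,198),(178,205)],'blue':[(262,211),(372,217)]};sc={'green':[(65,75),(115,103)],'blue':[(0,0),(0,0)]}
for p in((110,160),(640,208)):pass
bar=[c(*p,5.4,90,145) for p in((45,122),(650,160))];B=[dep(t,*p) for p in bar];print('bar',np.round(B,4).tolist())
for nm,p in(('tray corners',(403,187)),('',(463,187)),('',(464,243)),('',(402,243))):print(nm,atz(t,*p,.04).round(3))
for nm,p in(('mouse',(232,268)),('jar',(355,144)),('beaker',(297,128)),('bottle',(259,138)),('slidebox',(417,288)),('smallred',(356,184))):print(nm,dep(t,*p).round(3))
E
```

```text
green [([260.0, 214.0], 39), ([260.92, 244.48], 25)] [([255.33, 202.07], 30), ([232.68, 215.0], 31)]
 far [0.515  0.0024 0.0826] near [4.38e-01 3.00e-04 8.28e-02] mid [0.4765 0.0014 0.0827] err [np.float64(0.0034), np.float64(0.0027)] yaw 1.55
yellow [([284.55, 213.07], 42), ([286.37, 243.7], 46)] [([270.62, 212.89], 37), ([248.0, 226.5], 42)]
 far [ 0.5167 -0.0591  0.0823] near [ 0.4392 -0.0629  0.0843] mid [ 0.478  -0.061   0.0833] err [np.float64(0.0029), np.float64(0.0021)] yaw 2.8
blue [([309.3, 212.05], 37), ([310.82, 242.59], 34)] [([287.11, 224.36], 36), ([264.39, 238.89], 38)]
 far [ 0.5188 -0.1213  0.0822] near [ 0.4418 -0.124   0.0827] mid [ 0.4803 -0.1226  0.0825] err [np.float64(0.0025), np.float64(0.0022)] yaw 1.99
orange [([359.18, 244.61], 28)] [([293.91, 256.24], 33)] (array([ 0.43349911, -0.23946203,  0.11617144]), np.float64(0.001865793233563693))
hub [ 0.4707 -0.2462  0.0675]
hub px (358.8269230769231, 230.55769230769232) z.07 [ 0.4716 -0.2454  0.07  ]
fin corners z.105 [[0.5666, -0.0434, 0.105], [0.5688, -0.0865, 0.105], [0.546, -0.0872, 0.105], [0.5415, -0.0452, 0.105]]
green [[0.5781, 0.3681, 0.192], [0.5748, 0.3192, 0.192], [0.5638, 0.3179, 0.192], [0.5658, 0.3654, 0.192]] [0.5707 0.3427 0.192 ]
blue [[0.5719, 0.2828, 0.192], [0.569, 0.2353, 0.192], [0.5559, 0.2332, 0.192], [0.5592, 0.2811, 0.192]] [0.564  0.2581 0.192 ]
bar [[0.6177, 0.3874, 0.1652], [0.599, 0.1193, 0.1651]]
tray corners [ 0.588 -0.367  0.04 ]
 [ 0.587 -0.523  0.04 ]
 [ 0.441 -0.518  0.04 ]
 [ 0.442 -0.359  0.04 ]
mouse [0.381 0.078 0.024]
jar [ 0.697 -0.242  0.066]
beaker [ 0.758 -0.094  0.006]
bottle [0.712 0.006 0.076]
slidebox [ 0.328 -0.394  0.037]
smallred [ 0.592 -0.242  0.066]
```

play_rows:
  motion:
    - [[-0.74,-0.655,-0.14,0,0,0,1],[-0.74,-0.655,-0.14,0,0,0,1],[-0.74,-0.655,-0.14,0,0,0,1],[-0.74,-0.655,-0.14,0,0,0,1],[-0.74,-0.655,-0.14,0,0,0,1],[-0.74,-0.655,-0.14,0,0,0,1]]

```text
time_s: 0.7
ee_pos: [0.2683, 0.3326, 0.2603]
eef_rot: [3.141, 0.001, 2.914]
force: [0.7, -0.4, -1.1]
grip_width: 0.0939
grip_force: 0.0
```

play_rows:
  motion:
    - [[-0.74,-0.655,0,0,0,-0.041,1],[-0.74,-0.655,0,0,0,-0.041,1],[-0.74,-0.655,0,0,0,-0.041,1],[-0.74,-0.655,0,0,0,-0.041,1],[-0.74,-0.655,0,0,0,-0.041,1],[-0.74,-0.655,0,0,0,-0.041,1]]

```text
time_s: 1.3
ee_pos: [0.4116, 0.1325, 0.259]
eef_rot: [-3.141, -0.001, -3.11]
force: [-0.0, 0.5, 0.9]
grip_width: 0.0939
grip_force: 0.0
```

```bash
python3 - <<'E'
from h import *
st();go([.556,-.066,.26],3.177)
c=snap('top','1')
d=cv2.absdiff(c['frame'],load('top','0')['frame']).max(2)
print('block region moved px',(d[185:210,265:310]>40).sum())
E
```

```text
{'time_s': 1.3, 'ee_pos': [0.4116, 0.1325, 0.259], 'eef_rot': [-3.1411, -0.0006, -3.11], 'force': [-0.0499, 0.5385, 0.9175], 'grip_width': 0.0939, 'grip_force': 0.0, 'qpos': [0.227, 0.0054, 1.7787, -0.0004, 1.3581, -1.3753]}
shift [-0.5524, -0.812, -0.0037] turn [-0.0001, -0.0001, -0.0006]
block region moved px 0
```

play_rows:
  motion:
    - [[-0.552,-0.812,0,0,0,0,1],[-0.552,-0.812,0,0,0,0,1],[-0.552,-0.812,0,0,0,0,1],[-0.552,-0.812,0,0,0,0,1],[-0.552,-0.812,0,0,0,0,1],[-0.552,-0.812,0,0,0,0,1],[-0.552,-0.812,0.3,0,0,0,1],[-0.552,-0.812,0.4,0,0,0,1],[-0.552,-0.812,0.4,0,0,0,1]]

```text
time_s: 2.25
ee_pos: [0.5521, -0.0605, 0.1537]
eef_rot: [3.139, -0.01, -3.105]
force: [0.3, -0.1, 0.3]
grip_width: 0.0942
grip_force: 0.0
```

```bash
python3 - <<'E'
from h import *
st();go([.556,-.066,.091])
c=snap('side','1')
a=cv2.resize(c['frame'][140:290,210:360],None,fx=4,fy=4,interpolation=cv2.INTER_CUBIC)
cv2.imwrite('pics/c5.png',a[:,:,::-1])
E
```

```text
{'time_s': 2.25, 'ee_pos': [0.5521, -0.0605, 0.1537], 'eef_rot': [3.1391, -0.0104, -3.1055], 'force': [0.3419, -0.0598, 0.2606], 'grip_width': 0.0942, 'grip_force': 0.0, 'qpos': [-0.1753, 0.3845, 1.5792, 0.0002, 1.1886, -1.7823]}
shift [-0.0175, -0.023, 0.2507] turn [0.0, 0.0, 0.0]
```

View pics/c5.png

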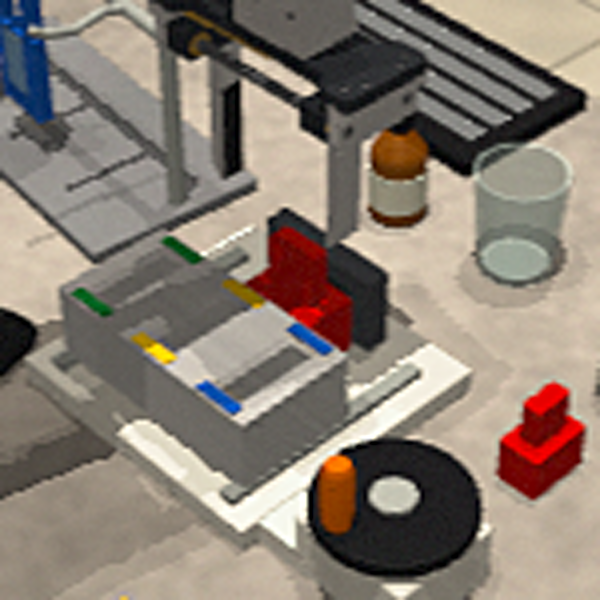

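The fingers straddle the fin: c5 shows the fin at (298,260) and the right finger at (345,200). I'll descend and grip.

play_rows:
  motion:
    - [[-0.0175,-0.023,0.12,0,0,0,1],[-0.0175,-0.023,0.25,0,0,0,1],[-0.0175,-0.023,0.25,0,0,0,1],[-0.0175,-0.023,0.25,0,0,0,1],[-0.0175,-0.023,0.25,0,0,0,-1],[-0.0175,-0.023,0.25,0,0,0,-1],[-0.0175,-0.023,0.25,0,0,0,-1],[-0.0175,-0.023,0.25,0,0,0,-1],[-0.0175,-0.023,0.25,0,0,0,-1],[-0.0175,-0.023,0.25,0,0,0,-1]]
  grip_force: 40

```text
time_s: 3.3
ee_pos: [0.5596, -0.0685, 0.097]
eef_rot: [-3.142, -0.0, -3.107]
force: [-0.5, -0.2, 0.5]
grip_width: 0.0495
grip_force: 0.0
```

play_rows:
  motion:
    - [[0,0,0,0,0,0,-1],[0,0,0,0,0,0,-1],[0,0,-0.2,0,0,0,-1],[0,0,-0.4,0,0,0,-1],[0,0,-0.52,0,0,0,-1],[0,0,-0.52,0,0,0,-1],[0,0,-0.52,0,0,0,-1]]

```text
time_s: 4.0
ee_pos: [0.5594, -0.0684, 0.2265]
eef_rot: [3.142, -0.0, -3.107]
force: [-0.3, -0.3, -2.7]
grip_width: 0.0396
grip_force: 39.9
```

```bash
python3 - <<'E'
from h import *
st();go([.514,-.442,.22])
E
```

```text
{'time_s': 4.0, 'ee_pos': [0.5594, -0.0684, 0.2265], 'eef_rot': [3.1416, -0.0002, -3.1068], 'force': [-0.2625, -0.3334, -2.652], 'grip_width': 0.0396, 'grip_force': 39.9174, 'qpos': [-0.1867, 0.3287, 1.4785, -0.0, 1.3345, -1.7923]}
shift [0.2334, -1.4871, 0.0259] turn [0.0, 0.0, 0.0]
```

play_rows:
  motion:
    - [[0.12,-0.75,0.0,0,0,0,-1],[0.12,-0.75,0.0,0,0,0,-1],[0.12,-0.75,0.0,0,0,0,-1],[0.12,-0.75,0.0,0,0,0,-1],[0.12,-0.75,0.0,0,0,0,-1],[0.12,-0.75,0.0,0,0,0,-1]]

```text
time_s: 4.6
ee_pos: [0.5354, -0.2572, 0.2248]
eef_rot: [3.14, -0.003, -3.108]
force: [-0.1, -0.3, -1.2]
grip_width: 0.0394
grip_force: 39.9
```

play_rows:
  motion:
    - [[0.12,-0.74,0.0,0,0,0,-1],[0.12,-0.74,0.0,0,0,0,-1],[0.12,-0.74,0.0,0,0,0,-1],[0.12,-0.74,0.0,0,0,0,-1],[0.12,-0.74,0.0,0,0,0,-1],[0.12,-0.74,0.0,0,0,0,-1],[0.12,-0.74,0.0,0,0,0,-1]]

```text
time_s: 5.3
ee_pos: [0.5133, -0.4411, 0.2265]
eef_rot: [3.141, -0.0, -3.105]
force: [-0.5, -0.7, -0.4]
grip_width: 0.04
grip_force: 39.9
```

```bash
python3 - <<'E'
from h import *
st();go([.514,-.442,.084])
E
```

```text
{'time_s': 5.3, 'ee_pos': [0.5133, -0.4411, 0.2265], 'eef_rot': [3.1408, -0.0005, -3.1049], 'force': [-0.4837, -0.6628, -0.4293], 'grip_width': 0.04, 'grip_force': 39.9176, 'qpos': [-0.764, 0.5924, 1.1003, 0.0002, 1.4498, -2.3715]}
shift [-0.0027, -0.0043, 0.5699] turn [0.0, 0.0, 0.0]
```

play_rows:
  motion:
    - [[0,0,0.18,0,0,0,-1],[0,0,0.36,0,0,0,-1],[0,0,0.5,0,0,0,-1],[0,0,0.57,0,0,0,-1],[0,0,0.57,0,0,0,-1],[0,0,0.57,0,0,0,-1]]

```text
time_s: 5.9
ee_pos: [0.5133, -0.4416, 0.0848]
eef_rot: [-3.141, 0.0, -3.105]
force: [0.0, -1.0, -0.7]
grip_width: 0.0394
grip_force: 40.0
```

play_rows:
  motion:
    - [[0,0,0,0,0,0,1],[0,0,0,0,0,0,1],[0,0,0,0,0,0,1],[0,0,0,0,0,0,1],[0,0,-0.15,0,0,0,1],[0,0,-0.35,0,0,0,1],[0,0,-0.55,0,0,0,1],[0,0,-0.7,0,0,0,1],[0,0,-0.7,0,0,0,1],[0,0,-0.7,0,0,0,1]]

```text
time_s: 6.9
ee_pos: [0.5126, -0.4429, 0.2598]
eef_rot: [-3.141, 0.001, -3.107]
force: [-0.0, -0.4, -1.5]
grip_width: 0.0938
grip_force: 0.0
```

```bash
python3 - <<'E'
from h import *
st();go([.48,-.1,.26],1.508)
E
```

```text
{'time_s': 6.9, 'ee_pos': [0.5126, -0.4429, 0.2598], 'eef_rot': [-3.1408, 0.0007, -3.1069], 'force': [-0.0228, -0.3598, -1.4997], 'grip_width': 0.0938, 'grip_force': 0.0, 'qpos': [-0.7666, 0.5773, 1.0479, -0.0, 1.5153, -2.3722]}
shift [0.0826, 1.3752, -0.0019] turn [-0.0, 0.0002, 0.2655]
```

play_rows:
  motion:
    - [[0.05,0.95,-0.05,0,0,0,1],[0.05,0.95,-0.05,0,0,0,1],[0.05,0.95,-0.05,0,0,0,1],[0.05,0.95,-0.05,0,0,0,1],[0.05,0.95,-0.05,0,0,0,1],[0.05,0.95,-0.05,0,0,0,1],[0.05,0.95,-0.05,0,0,0.05,1]]

```text
time_s: 7.6
ee_pos: [0.4916, -0.2051, 0.2709]
eef_rot: [3.141, -0.002, 3.028]
force: [-0.2, 0.3, 0.7]
grip_width: 0.0937
grip_force: 0.0
```

play_rows:
  motion:
    - [[0.0,0.95,0,0,0,0.22,0],[0.0,0.95,0,0,0,0.22,0],[0.0,0.95,0,0,0,0.22,0],[0.0,0.95,0,0,0,0.22,0],[0.0,0.95,0,0,0,0.22,0],[0.0,0.95,0,0,0,0.22,0],[0.0,0.95,0,0,0,0.22,0],[0.0,0.95,0,0,0,0.22,0],[0.0,0.95,0,0,0,0.22,0],[0.0,0.95,0,0,0,0.22,0]]

```text
time_s: 8.6
ee_pos: [0.519, 0.0295, 0.2704]
eef_rot: [-3.139, -0.0, 1.638]
force: [0.1, 1.2, -0.4]
grip_width: 0.0471
grip_force: 0.0
```

```bash
python3 - <<'E'
from h import *
st();go([.565,.257,.255],1.508)
E
```

```text
{'time_s': 8.6, 'ee_pos': [0.519, 0.0295, 0.2704], 'eef_rot': [-3.1391, -0.0001, 1.6377], 'force': [0.1146, 1.2063, -0.4034], 'grip_width': 0.0471, 'grip_force': 0.0, 'qpos': [-0.0136, 0.2012, 1.5369, -0.0001, 1.406, -0.0805]}
shift [0.8956, 0.2444, 0.0609] turn [-0.0004, 0.0, 0.0206]
```

play_rows:
  motion:
    - [[0.895,0.244,0.0,0,0,0.0206,0],[0.895,0.244,0.0,0,0,0.0206,0],[0.895,0.244,0.0,0,0,0.0206,0],[0.895,0.244,0.0,0,0,0.0206,0],[0.895,0.244,0.0,0,0,0.0206,0],[0.895,0.244,0.0,0,0,0.0206,0],[0.895,0.244,0.0,0,0,0.0206,0]]

```text
time_s: 9.3
ee_pos: [0.5636, 0.2573, 0.2701]
eef_rot: [-3.139, 0.001, 1.515]
force: [0.1, 0.2, 0.6]
grip_width: 0.047
grip_force: 0.0
```

```bash
python3 - <<'E'
from h import *
st();go([.5645,.257,.189],1.508)
c=snap('top','2')
a=cv2.resize(c['frame'][140:230,85:235],None,fx=5.2,fy=5.2,interpolation=cv2.INTER_CUBIC)
cv2.imwrite('pics/c6.png',a[:,:,::-1])
c=snap('side','2')
a=cv2.resize(c['frame'][85:215,180:290],None,fx=4.5,fy=4.5,interpolation=cv2.INTER_CUBIC)
cv2.imwrite('pics/c7.png',a[:,:,::-1])
E
```

```text
{'time_s': 9.3, 'ee_pos': [0.5636, 0.2573, 0.2701], 'eef_rot': [-3.1392, 0.0014, 1.5152], 'force': [0.1077, 0.1599, 0.5614], 'grip_width': 0.047, 'grip_force': 0.0, 'qpos': [0.3693, 0.4325, 1.2365, -0.0003, 1.4753, 0.4249]}
shift [-0.0007, 0.0046, 0.3244] turn [-0.0004, 0.0002, 0.0011]
```

View pics/c7.png

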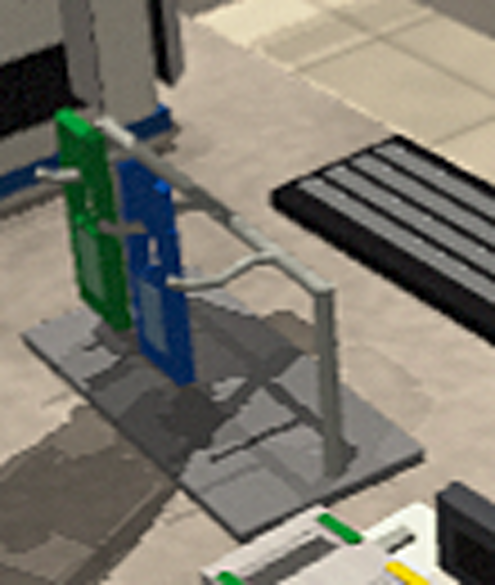

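The blue cassette is below the open fingers with its hook clear. I'll descend with the tips just above the hook and grip.

play_rows:
  motion:
    - [[0,0.004,0.12,0,0,0,0],[0,0.004,0.25,0,0,0,0],[0,0.004,0.32,0,0,0,0],[0,0.004,0.32,0,0,0,0],[0,0.004,0.32,0,0,0,0],[0,0.004,0.32,0,0,0,-1],[0,0.004,0.32,0,0,0,-1],[0,0.004,0.32,0,0,0,-1],[0,0.004,0.32,0,0,0,-1],[0,0.004,0.32,0,0,0,-1]]
  grip_force: 50

```text
time_s: 10.4
ee_pos: [0.5648, 0.2577, 0.1924]
eef_rot: [3.14, -0.0, 1.515]
force: [1.7, 0.3, 0.9]
grip_width: 0.0133
grip_force: 49.9
```

play_rows:
  motion:
    - [[0,0,0,0,0,0,-1],[0,0,0,0,0,0,-1],[0,0,0,0,0,0,-1],[0,0,0,0,0,0,-1]]

```text
time_s: 10.8
ee_pos: [0.5648, 0.2577, 0.1922]
eef_rot: [3.141, -0.0, 1.515]
force: [3.9, -0.2, 3.1]
grip_width: 0.0137
grip_force: 49.9
```

play_rows:
  motion:
    - [[0,0,-0.05,0,0,0,-1],[0,0,-0.1,0,0,0,-1],[0,0,-0.1,0,0,0,-1],[0,-0.08,-0.1,0,0,0,-1],[0,-0.16,-0.1,0,0,0,-1],[0,-0.24,-0.1,0,0,0,-1],[0,-0.32,-0.1,0,0,0,-1],[0,-0.34,-0.1,0,0,0,-1],[0,-0.34,-0.2,0,0,0,-1],[0,-0.34,-0.3,0,0,0,-1]]

```text
time_s: 11.8
ee_pos: [0.4798, 0.2623, 0.2674]
eef_rot: [-3.141, 0.001, 1.515]
force: [1.2, 0.6, -0.6]
grip_width: 0.0135
grip_force: 49.9
```

```bash
python3 - <<'E'
from h import *
st();go([.48,-.1226,.3],3.175)
c=snap('side','3')
a=cv2.resize(c['frame'][40:230,130:330],None,fx=3,fy=3,interpolation=cv2.INTER_CUBIC)
cv2.imwrite('pics/c8.png',a[:,:,::-1])
E
```

```text
{'time_s': 11.8, 'ee_pos': [0.4798, 0.2623, 0.2674], 'eef_rot': [-3.1405, 0.0006, 1.5148], 'force': [1.1712, 0.5868, -0.6292], 'grip_width': 0.0135, 'grip_force': 49.9108, 'qpos': [0.4333, 0.2638, 1.4671, -0.0001, 1.4119, 0.4893]}
shift [-1.5371, 0.087, -0.1296] turn [-0.0002, -0.0001, -0.2642]
```

View pics/c8.png

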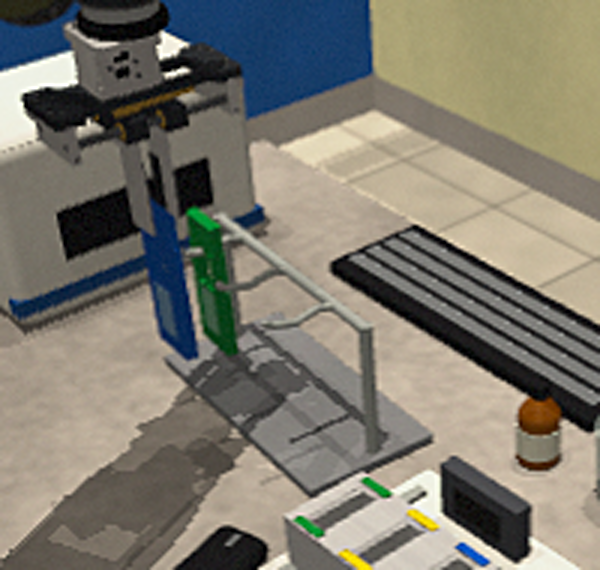

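Blue hangs free in the jaws (c8 170,280). Carrying it to its bay.

play_rows:
  motion:
    - [[-0.2,0.0,-0.13,0,0,0,-0.02,-1],[-0.8,0.045,-0.13,0,0,-0.13,-1]]

```text
invalid input
```

play_rows:
  motion:
    - [[-0.15,0.0,-0.13,0,0,-0.02,-1],[-0.3,0.02,-0.13,0,0,-0.04,-1],[-0.45,0.03,-0.13,0,0,-0.06,-1],[-0.6,0.04,-0.13,0,0,-0.08,-1],[-0.7,0.045,-0.13,0,0,-0.1,-1],[-0.8,0.045,-0.13,0,0,-0.12,-1],[-0.8,0.045,-0.13,0,0,-0.14,-1],[-0.8,0.045,-0.13,0,0,-0.14,-1]]

```text
time_s: 12.65
ee_pos: [0.48, 0.0613, 0.2993]
eef_rot: [-3.142, -0.0, 2.395]
force: [0.1, 0.7, -1.1]
grip_width: 0.0138
grip_force: 49.9
```

```bash
python3 - <<'E'
from h import *
st();go([.48,-.1226,.3],3.175)
E
```

```text
{'time_s': 12.65, 'ee_pos': [0.48, 0.0613, 0.2993], 'eef_rot': [-3.1415, -0.0001, 2.395], 'force': [0.1058, 0.7059, -1.0738], 'grip_width': 0.0138, 'grip_force': 49.9109, 'qpos': [0.0514, 0.1011, 1.5855, 0.0, 1.455, -0.7728]}
shift [-0.4996, -0.5402, -0.003] turn [-0.0, -0.0, -0.1241]
```

play_rows:
  motion:
    - [[-0.1,-0.1,0,0,0,-0.02,-1],[-0.2,-0.2,0,0,0,-0.04,-1],[-0.3,-0.3,0,0,0,-0.06,-1],[-0.4,-0.43,0,0,0,-0.08,-1],[-0.5,-0.54,0,0,0,-0.1,-1],[-0.5,-0.54,0,0,0,-0.124,-1],[-0.5,-0.54,0,0,0,-0.124,-1],[-0.5,-0.54,0,0,0,-0.124,-1],[-0.5,-0.54,0,0,0,-0.124,-1]]

```text
time_s: 13.55
ee_pos: [0.4798, -0.1212, 0.2994]
eef_rot: [3.142, -0.0, -3.113]
force: [0.1, 0.0, -1.1]
grip_width: 0.0136
grip_force: 49.9
```

```bash
cat >> h.py <<'E'
def blueline(c,box,f):
    hsv=cv2.cvtColor(c['frame'],cv2.COLOR_RGB2HSV).astype(int);m=f(hsv[...,0],hsv[...,1],hsv[...,2])
    z=np.zeros(m.shape,bool);x0,y0,x1,y1=box;z[y0:y1,x0:x1]=1;m&=z
    return cloud(c)[m]
E
python3 - <<'E'
from h import *
st();go([.4803,-.1226,.3],3.175)
c=snap('side','4');cv2.imwrite('pics/c9.png',cv2.resize(c['frame'][90:290,190:370],None,fx=3,fy=3,interpolation=cv2.INTER_CUBIC)[:,:,::-1])
p=blueline(c,(230,80,340,245),lambda H,S,V:(abs(H-112)<12)&(S>120)&(V>40));p=p[(p[:,2]>.1)]
print(len(p),np.percentile(p,[1,50,99],axis=0).round(4).tolist())
E
```

```text
{'time_s': 13.55, 'ee_pos': [0.4798, -0.1212, 0.2994], 'eef_rot': [3.1416, -0.0, -3.1133], 'force': [0.1149, 0.0164, -1.0609], 'grip_width': 0.0136, 'grip_force': 49.912, 'qpos': [-0.3214, 0.1264, 1.557, 0.0, 1.4581, -1.9205]}
shift [-0.0017, -0.0057, -0.0023] turn [0.0, -0.0, -0.0008]
726 [[0.4527, -0.1353, 0.1562], [0.4661, -0.127, 0.2275], [0.5061, -0.1148, 0.304]]
```

View pics/c9.png

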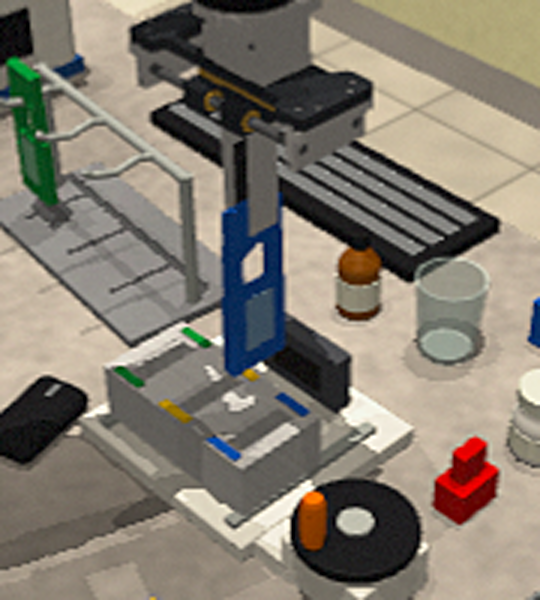

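The cassette hangs straight over the blue bay (c9 foot near 250,365; blue marks at 222,448 and 292,405). I'll lower it, watching the force.

play_rows:
  motion:
    - [[-0.002,-0.006,0.08,0,0,0,-1],[-0.002,-0.006,0.16,0,0,0,-1],[-0.002,-0.006,0.22,0,0,0,-1],[-0.002,-0.006,0.26,0,0,0,-1],[-0.002,-0.006,0.3,0,0,0,-1],[-0.002,-0.006,0.34,0,0,0,-1],[-0.002,-0.006,0.38,0,0,0,-1],[-0.002,-0.006,0.4,0,0,0,-1],[-0.002,-0.006,0.4,0,0,0,-1]]

```text
time_s: 14.5
ee_pos: [0.48, -0.1234, 0.1988]
eef_rot: [3.141, -0.001, -3.11]
force: [-0.1, -0.1, -1.4]
grip_width: 0.0135
grip_force: 49.9
```

play_rows:
  motion:
    - [[0,0,0.015,0,0,0,-1],[0,0,0.03,0,0,0,-1],[0,0,0.045,0,0,0,-1],[0,0,0.055,0,0,0,-1],[0,0,0.065,0,0,0,-1],[0,0,0.065,0,0,0,-1]]

```text
time_s: 15.1
ee_pos: [0.4802, -0.1234, 0.1831]
eef_rot: [-3.142, 0.0, -3.11]
force: [0.1, -0.1, -1.4]
grip_width: 0.0136
grip_force: 49.9
```

play_rows:
  motion:
    - [[0,0,0.01,0,0,0,-1],[0,0,0.02,0,0,0,-1],[0,0,0.03,0,0,0,-1],[0,0,0.04,0,0,0,-1],[0,0,0.04,0,0,0,-1]]

```text
time_s: 15.6
ee_pos: [0.4814, -0.1236, 0.1758]
eef_rot: [-3.14, 0.004, -3.11]
force: [-4.2, 3.0, 28.5]
grip_width: 0.0134
grip_force: 50.1
```

play_rows:
  motion:
    - [[0,0,0,0,0,0,-1],[0,0,0,0,0,0,-1],[0,0,0,0,0,0,-1],[0,0,0,0,0,0,-1]]

```text
time_s: 16.0
ee_pos: [0.4813, -0.1236, 0.1758]
eef_rot: [-3.14, 0.004, -3.11]
force: [-5.0, 2.8, 29.8]
grip_width: 0.0138
grip_force: 50.1
```

```bash
python3 - <<'E'
from h import *
st()
for n in('side','top'):
    c=snap(n,'5')
    p=blueline(c,(230,100,340,245),lambda H,S,V:(abs(H-112)<12)&(S>120)&(V>40));p=p[(p[:,2]>.095)&(abs(p[:,1]+.12)<.03)]
    print(len(p),np.percentile(p,[1,50,95,99],axis=0).round(4).tolist())
c=load('side','5');cv2.imwrite('pics/c10.png',cv2.resize(c['frame'][130:280,210:350],None,fx=4,fy=4,interpolation=cv2.INTER_CUBIC)[:,:,::-1])
E
```

```text
{'time_s': 16.0, 'ee_pos': [0.4813, -0.1236, 0.1758], 'eef_rot': [-3.1403, 0.0043, -3.1097], 'force': [-5.0081, 2.7825, 29.8125], 'grip_width': 0.0138, 'grip_force': 50.0501, 'qpos': [-0.3253, 0.2274, 1.7311, 0.0003, 1.1787, -1.9281]}
379 [[0.455, -0.1364, 0.0958], [0.4683, -0.1288, 0.1347], [0.5048, -0.1186, 0.1784], [0.5083, -0.1174, 0.1802]]Traceback (most recent call last):
  File "<stdin>", line 6, in <module>
    return _quantile_unchecked(
        a, q, axis, out, overwrite_input, method, keepdims, weights)
    return _ureduce(a,
                    func=_quantile_ureduce_func,
    ...<5 lines>...
                    overwrite_input=overwrite_input,
                    method=method)
    r = func(a, **kwargs)
    result = _quantile(arr,
                       quantiles=q,
    ...<2 lines>...
                       out=out,
                       weights=wgt)
    slices_having_nans = np.isnan(arr[-1, ...])
                                  ~~~^^^^^^^^^
IndexError: index -1 is out of bounds for axis 0 with size 0
```

play_rows:
  motion:
    - [[0,0,-0.01,0,0,0,0],[0,0,-0.01,0,0,0,0],[0,0,-0.01,0,0,0,0],[0,0,-0.01,0,0,0,0],[0,0,-0.12,0,0,0,0],[0,0,-0.24,0,0,0,0],[0,0,-0.24,0,0,0,-1],[0,0,-0.24,0,0,0,-1],[0,0,-0.24,0,0,0,-1],[0,0,-0.24,0,0,0,-1]]

```text
time_s: 17.1
ee_pos: [0.4799, -0.1233, 0.2322]
eef_rot: [3.141, -0.002, -3.11]
force: [0.6, -0.2, 0.0]
grip_width: 0.0183
grip_force: 0.0
```

```bash
python3 - <<'E'
from h import *
st();go([.4803,-.1236,.2])
c=snap('side','6')
p=blueline(c,(230,100,340,245),lambda H,S,V:(abs(H-112)<12)&(S>120)&(V>40));p=p[(p[:,2]>.095)&(abs(p[:,1]+.12)<.03)]
print(len(p),np.percentile(p,[1,50,95,99],axis=0).round(4).tolist())
cv2.imwrite('pics/c10.png',cv2.resize(c['frame'][130:280,210:350],None,fx=4,fy=4,interpolation=cv2.INTER_CUBIC)[:,:,::-1])
E
```

```text
{'time_s': 17.1, 'ee_pos': [0.4799, -0.1233, 0.2322], 'eef_rot': [3.141, -0.0017, -3.1097], 'force': [0.6371, -0.2487, 0.0274], 'grip_width': 0.0183, 'grip_force': 0.0, 'qpos': [-0.3255, 0.1727, 1.6599, -0.0, 1.3109, -1.9281]}
shift [-0.0019, -0.0013, 0.1286] turn [0.0, 0.0, 0.0]
490 [[0.4549, -0.1308, 0.0964], [0.4779, -0.1274, 0.1492], [0.5036, -0.1175, 0.1797], [0.5064, -0.1153, 0.1808]]
```

View pics/c10.png

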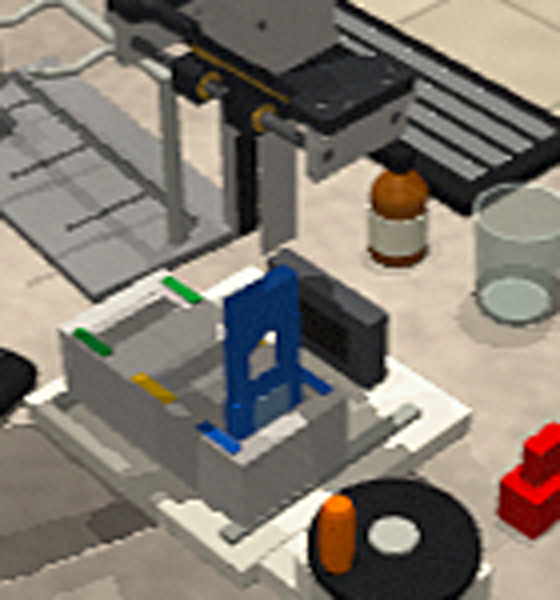

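Blue stands upright in its bay (c10 260,350). To be sure it's home, I'll press on its top with the closed fingers.

play_rows:
  motion:
    - [[0,0,0,0,0,0,-1],[0,0,0,0,0,0,-1],[0,0,0.05,0,0,0,-1],[0,0,0.1,0,0,0,-1],[0,0,0.115,0,0,0,-1],[0,0,0.13,0,0,0,-1],[0,0,0.145,0,0,0,-1],[0,0,0.15,0,0,0,-1],[0,0,0.15,0,0,0,-1]]

```text
time_s: 18.05
ee_pos: [0.4809, -0.1237, 0.1971]
eef_rot: [-3.14, 0.003, -3.11]
force: [-1.3, -0.5, 11.1]
grip_width: 0.0004
grip_force: 5.7
```

play_rows:
  motion:
    - [[0,0,0.006,0,0,0,-1],[0,0,0.01,0,0,0,-1],[0,0,0.01,0,0,0,-1],[0,0,0.01,0,0,0,-1]]

```text
time_s: 18.45
ee_pos: [0.4819, -0.1241, 0.1968]
eef_rot: [-3.139, 0.007, -3.11]
force: [-3.5, -0.4, 29.1]
grip_width: 0.0004
grip_force: 14.5
```

play_rows:
  motion:
    - [[0,0,-0.1,0,0,0,0],[0,0,-0.25,0,0,0,0],[0,0,-0.35,0,0,0,0],[0,0,-0.35,0,0,0,0],[0,0,-0.35,0,0,0,0]]

```text
time_s: 18.95
ee_pos: [0.4802, -0.1234, 0.2805]
eef_rot: [-3.141, 0.0, -3.11]
force: [-0.1, -0.8, 0.1]
grip_width: 0.037
grip_force: 0.0
```

```bash
python3 - <<'E'
from h import *
st();go([.5705,.341,.28],1.515)
E
```

```text
{'time_s': 18.95, 'ee_pos': [0.4802, -0.1234, 0.2805], 'eef_rot': [-3.1415, 0.0004, -3.1098], 'force': [-0.0883, -0.8433, 0.0684], 'grip_width': 0.037, 'grip_force': 0.0, 'qpos': [-0.3254, 0.1382, 1.587, 0.0, 1.4159, -1.928]}
shift [-0.4202, 1.8451, 0.0018] turn [0.0, 0.0001, 0.2639]
```

Blue is hard against its bottom stop at the home height. Next, green.

play_rows:
  motion:
    - [[-0.2,0.92,0,0,0,0,0],[-0.2,0.92,0,0,0,0,0],[-0.2,0.92,0,0,0,0.04,0],[-0.2,0.92,0,0,0,0.06,0],[-0.2,0.92,0,0,0,0.08,0],[-0.2,0.92,0,0,0,0.1,0],[-0.2,0.92,0,0,0,0.13,0],[-0.2,0.92,0,0,0,0.13,0]]

```text
time_s: 19.75
ee_pos: [0.5225, 0.1085, 0.2789]
eef_rot: [-3.14, -0.002, 2.352]
force: [-0.0, 0.3, -0.4]
grip_width: 0.0467
grip_force: 0.0
```

```bash
python3 - <<'E'
from h import *
st();go([.570,.342,.27],1.515)
E
```

```text
{'time_s': 19.75, 'ee_pos': [0.5225, 0.1085, 0.2789], 'eef_rot': [-3.1395, -0.0015, 2.3515], 'force': [-0.0283, 0.332, -0.4151], 'grip_width': 0.0467, 'grip_force': 0.0, 'qpos': [0.1362, 0.2278, 1.4851, -0.0, 1.4313, -0.6446]}
shift [0.5296, 0.7924, 0.0349] turn [-0.0004, -0.0001, 0.1331]
```

play_rows:
  motion:
    - [[0.53,0.792,0.035,0,0,0.02,0],[0.53,0.792,0.035,0,0,0.04,0],[0.53,0.792,0.035,0,0,0.06,0],[0.53,0.792,0.035,0,0,0.09,0],[0.53,0.792,0.035,0,0,0.11,0],[0.53,0.792,0.035,0,0,0.133,0],[0.53,0.792,0.035,0,0,0.133,0],[0.53,0.792,0.035,0,0,0.133,0],[0.53,0.792,0.035,0,0,0.133,0]]

```text
time_s: 20.65
ee_pos: [0.5691, 0.341, 0.2718]
eef_rot: [-3.141, 0.0, 1.524]
force: [0.8, -0.1, 0.8]
grip_width: 0.047
grip_force: 0.0
```

```bash
python3 - <<'E'
from h import *
st();go([.570,.342,.191],1.515)
c=snap('side','7')
p=blueline(c,(160,80,230,170),lambda H,S,V:(abs(H-65)<20)&(S>100)&(V>40));print(len(p),np.percentile(p,[1,50,95,99],axis=0).round(4).tolist())
q=p[p[:,2]>.188];print(cv2.minAreaRect((q[:,:2]*1000).astype(np.float32)))
E
```

```text
{'time_s': 20.65, 'ee_pos': [0.5691, 0.341, 0.2718], 'eef_rot': [-3.1414, 0.0002, 1.5235], 'force': [0.8423, -0.149, 0.8469], 'grip_width': 0.047, 'grip_force': 0.0, 'qpos': [0.4846, 0.5383, 1.0797, -0.0001, 1.5239, 0.5319]}
shift [0.0042, 0.0033, 0.3233] turn [-0.0, 0.0, 0.0014]
396 [[0.5615, 0.3101, 0.0478], [0.5676, 0.3242, 0.1323], [0.5785, 0.3624, 0.1953], [0.6209, 0.3957, 0.1968]]
((265.2291564941406, -210.79400634765625), (1307.811279296875, 27.34161376953125), 60.90907287597656)
```

play_rows:
  motion:
    - [[0.004,0.003,0.12,0,0,0.001,0],[0.004,0.003,0.25,0,0,0.001,0],[0.004,0.003,0.315,0,0,0.001,0],[0.004,0.003,0.315,0,0,0.001,0],[0.004,0.003,0.315,0,0,0.001,0],[0.004,0.003,0.315,0,0,0.001,-1],[0.004,0.003,0.315,0,0,0.001,-1],[0.004,0.003,0.315,0,0,0.001,-1],[0.004,0.003,0.315,0,0,0.001,-1],[0.004,0.003,0.315,0,0,0.001,-1]]
  grip_force: 50

```text
time_s: 21.7
ee_pos: [0.5703, 0.3428, 0.1938]
eef_rot: [3.14, -0.001, 1.515]
force: [3.4, 1.3, 2.2]
grip_width: 0.0134
grip_force: 49.9
```

play_rows:
  motion:
    - [[0,0,0,0,0,0,-1],[0,0,0,0,0,0,-1],[0,0,0,0,0,0,-1]]

```text
time_s: 22.0
ee_pos: [0.5702, 0.3428, 0.1937]
eef_rot: [3.14, -0.001, 1.515]
force: [3.9, 0.5, 3.8]
grip_width: 0.0137
grip_force: 49.9
```

play_rows:
  motion:
    - [[0,0,-0.05,0,0,0,-1],[0,0,-0.1,0,0,0,-1],[0,0,-0.1,0,0,0,-1],[0,-0.08,-0.1,0,0,0,-1],[0,-0.16,-0.1,0,0,0,-1],[0,-0.24,-0.1,0,0,0,-1],[0,-0.32,-0.1,0,0,0,-1],[0,-0.34,-0.1,0,0,0,-1],[0,-0.34,-0.25,0,0,0,-1],[0,-0.34,-0.4,0,0,0,-1]]

```text
time_s: 23.0
ee_pos: [0.4849, 0.3473, 0.2937]
eef_rot: [-3.14, 0.001, 1.515]
force: [0.2, 0.6, -0.1]
grip_width: 0.0136
grip_force: 49.9
```

```bash
python3 - <<'E'
from h import *
st();go([.4765,.0014,.3],3.175)
c=snap('side','8')
p=blueline(c,(140,40,240,190),lambda H,S,V:(abs(H-65)<20)&(S>100)&(V>40));p=p[p[:,0]<.6];print(len(p),np.percentile(p,[1,50,99],axis=0).round(4).tolist())
E
```

```text
{'time_s': 23.0, 'ee_pos': [0.4849, 0.3473, 0.2937], 'eef_rot': [-3.1399, 0.0012, 1.5148], 'force': [0.2287, 0.6045, -0.1212], 'grip_width': 0.0136, 'grip_force': 49.8767, 'qpos': [0.5602, 0.3672, 1.273, -0.0, 1.5035, 0.6161]}
shift [-1.3834, 0.0438, -0.0237] turn [-0.0004, -0.0001, -0.2642]
451 [[0.4761, 0.3154, 0.1512], [0.4815, 0.325, 0.2283], [0.4921, 0.3707, 0.2976]]
```

Green is held and clear of the hook.

play_rows:
  motion:
    - [[-0.15,0.0,-0.03,0,0,-0.02,-1],[-0.3,0.02,-0.03,0,0,-0.04,-1],[-0.45,0.03,-0.03,0,0,-0.06,-1],[-0.6,0.02,-0.03,0,0,-0.08,-1],[-0.7,0.02,-0.03,0,0,-0.1,-1],[-0.7,0.02,-0.03,0,0,-0.12,-1],[-0.7,0.02,-0.03,0,0,-0.13,-1],[-0.7,0.02,-0.03,0,0,-0.13,-1]]

```text
time_s: 23.85
ee_pos: [0.4806, 0.1722, 0.3007]
eef_rot: [3.141, 0.0, 2.332]
force: [0.6, 0.0, -1.5]
grip_width: 0.0137
grip_force: 49.9
```

```bash
python3 - <<'E'
from h import *
st();go([.4765,.0008,.3],3.173)
E
```

```text
{'time_s': 23.85, 'ee_pos': [0.4806, 0.1722, 0.3007], 'eef_rot': [3.1415, 0.0001, 2.3318], 'force': [0.6184, 0.0359, -1.5064], 'grip_width': 0.0137, 'grip_force': 49.8777, 'qpos': [0.2722, 0.1619, 1.5137, -0.0, 1.4659, -0.4888]}
shift [-0.485, -0.4845, 0.0029] turn [0.0, 0.0, -0.1339]
```

play_rows:
  motion:
    - [[-0.1,-0.1,0,0,0,-0.02,-1],[-0.2,-0.2,0,0,0,-0.04,-1],[-0.3,-0.3,0,0,0,-0.06,-1],[-0.4,-0.4,0,0,0,-0.08,-1],[-0.485,-0.485,0,0,0,-0.1,-1],[-0.485,-0.485,0,0,0,-0.12,-1],[-0.485,-0.485,0,0,0,-0.134,-1],[-0.485,-0.485,0,0,0,-0.134,-1],[-0.485,-0.485,0,0,0,-0.134,-1]]

```text
time_s: 24.75
ee_pos: [0.4761, 0.0012, 0.3006]
eef_rot: [-3.142, -0.0, -3.113]
force: [-0.3, 0.9, -0.7]
grip_width: 0.0136
grip_force: 49.9
```

```bash
python3 - <<'E'
from h import *
st();go([.477,.0008,.2],3.173)
c=snap('side','9');cv2.imwrite('pics/c11.png',cv2.resize(c['frame'][70:290,190:370],None,fx=2.6,fy=2.6,interpolation=cv2.INTER_CUBIC)[:,:,::-1])
p=blueline(c,(200,50,300,195),lambda H,S,V:(abs(H-65)<20)&(S>100)&(V>40));p=p[p[:,2]>.1];print(len(p),np.percentile(p,[1,50,99],axis=0).round(4).tolist())
E
```

```text
{'time_s': 24.75, 'ee_pos': [0.4761, 0.0012, 0.3006], 'eef_rot': [-3.1416, -0.0001, -3.1134], 'force': [-0.3475, 0.9108, -0.7122], 'grip_width': 0.0136, 'grip_force': 49.8782, 'qpos': [-0.0745, 0.0821, 1.603, -0.0, 1.4565, -1.6734]}
shift [-0.0036, -0.0016, 0.4025] turn [-0.0, -0.0, -0.0005]
679 [[0.4491, -0.0096, 0.1572], [0.464, -0.0044, 0.2276], [0.5026, 0.0079, 0.3031]]
```

View pics/c11.png

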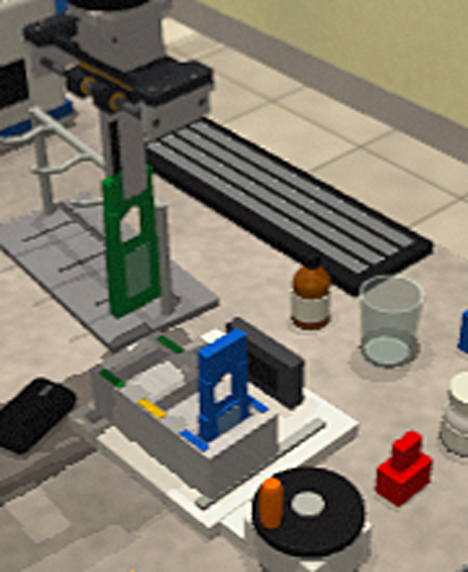

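Green hangs straight above its bay (c11 130,245), and blue stands in place. I'll lower it in stages.

play_rows:
  motion:
    - [[-0.003,-0.002,0.08,0,0,0,-1],[-0.003,-0.002,0.16,0,0,0,-1],[-0.003,-0.002,0.22,0,0,0,-1],[-0.003,-0.002,0.26,0,0,0,-1],[-0.003,-0.002,0.3,0,0,0,-1],[-0.003,-0.002,0.34,0,0,0,-1],[-0.003,-0.002,0.38,0,0,0,-1],[-0.003,-0.002,0.4,0,0,0,-1],[-0.003,-0.002,0.4,0,0,0,-1]]

```text
time_s: 25.7
ee_pos: [0.4765, 0.0006, 0.2001]
eef_rot: [3.141, -0.001, -3.11]
force: [-0.1, -0.2, -1.1]
grip_width: 0.0138
grip_force: 49.9
```

play_rows:
  motion:
    - [[0,0,0.015,0,0,0,-1],[0,0,0.03,0,0,0,-1],[0,0,0.04,0,0,0,-1],[0,0,0.05,0,0,0,-1],[0,0,0.06,0,0,0,-1],[0,0,0.06,0,0,0,-1]]

```text
time_s: 26.3
ee_pos: [0.4767, 0.0006, 0.1856]
eef_rot: [-3.142, 0.0, -3.11]
force: [-0.1, -0.6, -0.6]
grip_width: 0.0137
grip_force: 49.9
```

play_rows:
  motion:
    - [[0,0,0.01,0,0,0,-1],[0,0,0.02,0,0,0,-1],[0,0,0.03,0,0,0,-1],[0,0,0.04,0,0,0,-1],[0,0,0.04,0,0,0,-1]]

```text
time_s: 26.8
ee_pos: [0.4774, 0.0007, 0.1772]
eef_rot: [3.142, 0.003, -3.11]
force: [-4.2, 2.5, 20.1]
grip_width: 0.0135
grip_force: 50.0
```

play_rows:
  motion:
    - [[0,0,-0.005,0,0,0,0],[0,0,-0.005,0,0,0,0],[0,0,-0.005,0,0,0,0],[0,0,-0.005,0,0,0,0],[0,0,-0.12,0,0,0,0],[0,0,-0.2,0,0,0,0],[0,0,-0.2,0,0,0,-1],[0,0,-0.2,0,0,0,-1],[0,0,-0.2,0,0,0,-1],[0,0,-0.2,0,0,0,-1]]

```text
time_s: 27.8
ee_pos: [0.4764, 0.0006, 0.2247]
eef_rot: [3.141, -0.002, -3.11]
force: [-0.7, -0.0, -0.6]
grip_width: 0.0187
grip_force: 0.0
```

play_rows:
  motion:
    - [[0,0,0,0,0,0,-1],[0,0,0,0,0,0,-1],[0,0,0,0,0,0,-1]]

```text
time_s: 28.1
ee_pos: [0.4767, 0.0006, 0.2255]
eef_rot: [3.142, -0.0, -3.11]
force: [0.8, 0.2, 0.0]
grip_width: 0.0007
grip_force: 0.0
```

play_rows:
  motion:
    - [[0,0,0.06,0,0,0,-1],[0,0,0.09,0,0,0,-1],[0,0,0.1,0,0,0,-1],[0,0,0.11,0,0,0,-1],[0,0,0.12,0,0,0,-1],[0,0,0.124,0,0,0,-1],[0,0,0.124,0,0,0,-1]]

```text
time_s: 28.8
ee_pos: [0.4779, 0.0005, 0.197]
eef_rot: [-3.141, 0.005, -3.11]
force: [-2.3, 0.1, 18.3]
grip_width: 0.0004
grip_force: 8.7
```

play_rows:
  motion:
    - [[0,0,-0.1,0,0,0,0],[0,0,-0.25,0,0,0,0],[0,0,-0.35,0,0,0,0],[0,0,-0.35,0,0,0,0],[0,0,-0.35,0,0,0,0]]

```text
time_s: 29.3
ee_pos: [0.4767, 0.0006, 0.2821]
eef_rot: [-3.142, 0.001, -3.11]
force: [-0.7, -0.5, -1.2]
grip_width: 0.037
grip_force: 0.0
```

```bash
python3 - <<'E'
from h import *
st();go([.434,-.24,.28])
s=snap('side','10');t=snap('top','10')
def knob(c,box):
    hsv=cv2.cvtColor(c['frame'],cv2.COLOR_RGB2HSV).astype(int);H,S,V=hsv[...,0],hsv[...,1],hsv[...,2]
    m=(H>4)&(H<16)&(S>140)&(V>100);z=np.zeros(m.shape,bool);x0,y0,x1,y1=box;z[y0:y1,x0:x1]=1;return np.argwhere(m&z)[:,::-1],cloud(c)[m&z]
uv,p=knob(t,(340,228,378,262));print('top px',uv.mean(0),len(uv));q=p[p[:,2]>.112];print('top-face',q.mean(0).round(4),len(q),'atz.118',atz(t,*uv.mean(0),.118).round(4))
uv,p=knob(s,(280,245,305,280));q=p[p[:,2]>.112];print('side top-face',q.mean(0).round(4),len(q),'all',p.mean(0).round(4))
# hub: disc rim from depth
for n,c,b in(('top',t,(325,200,390,260)),('side',s,(270,235,345,300))):
    P=cloud(c)[b[1]:b[3],b[0]:b[2]].reshape(-1,3);F=c['frame'][b[1]:b[3],b[0]:b[2]].reshape(-1,3)
    P=P[(F.max(1)<70)&(abs(P[:,2]-.067)<.008)];(x,y),r=cv2.minEnclosingCircle((P[:,:2]*1000).astype(np.float32));print(n,'disc',round(x,1),round(y,1),round(r,1),len(P),P[:,2].mean().round(4))
uv=(c:=t)['frame'];P=cloud(t)
m=P[...,0]
h=[tri(t,(358.83,230.56),s,x) for x in((308,266.5),)];print(h)
T=blueline(t,(400,185,466,246),lambda H,S,V:((H<6)|(H>174))&(S>120)&(V>50));print('block in tray',len(T),T.mean(0).round(3),T[:,2].max().round(3))
a=cv2.resize(s['frame'][170:400,220:450],None,fx=2.6,fy=2.6,interpolation=cv2.INTER_CUBIC);cv2.imwrite('pics/c12.png',a[:,:,::-1])
E
```

```text
{'time_s': 29.3, 'ee_pos': [0.4767, 0.0006, 0.2821], 'eef_rot': [-3.1416, 0.0005, -3.1097], 'force': [-0.7223, -0.4761, -1.2022], 'grip_width': 0.037, 'grip_force': 0.0, 'qpos': [-0.0755, 0.093, 1.6335, 0.0, 1.4146, -1.6782]}
shift [0.2013, -0.9566, 0.0085] turn [0.0, 0.0, 0.0]
top px [358.91666667 245.22916667] 48
top-face [ 0.4317 -0.238   0.1164] 40 atz.118 [ 0.4311 -0.238   0.118 ]
side top-face [ 0.4222 -0.2533  0.1325] 49 all [ 0.4266 -0.2478  0.1072]
top disc 471.9 -244.1 51.9 1059 0.065
side disc 474.5 -249.4 53.5 920 0.0667
[(array([ 0.47282987, -0.24693208,  0.06057891]), np.float64(0.000646936087587386))]
block in tray 474 [ 0.506 -0.428  0.072] 1.44
```

View pics/c12.png

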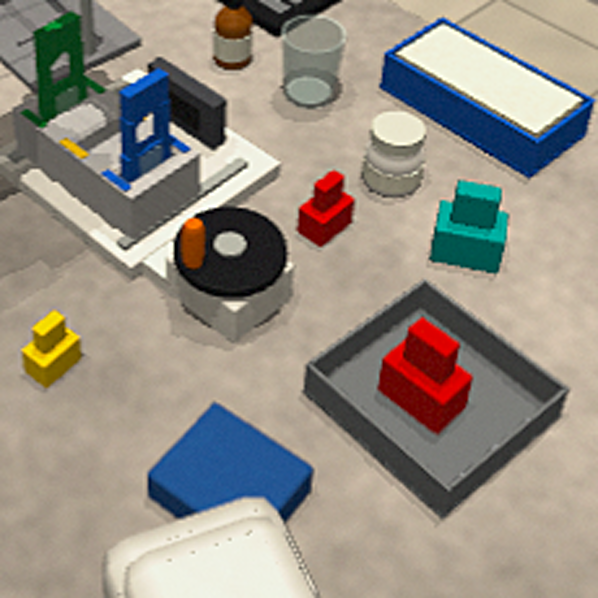

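The block sits in the tray (c12 425,375), both cassettes stand home and the knob is at (193,243). Next is the handwheel, with tool y along world x so the gripper body stays clear of blue.

play_rows:
  motion:
    - [[0.2,-0.95,0,0,0,0.02,0],[0.2,-0.95,0,0,0,0.04,0],[0.2,-0.95,0,0,0,0.06,0],[0.2,-0.95,0,0,0,0.08,0],[0.2,-0.95,0,0,0,0.1,0],[0.2,-0.95,0,0,0,0.13,0],[0.2,-0.95,0,0,0,0.15,0],[0.2,-0.95,0,0,0,0.17,0],[0.2,-0.95,0,0,0,0.2,0],[0.2,-0.95,0,0,0,0.22,0]]

```text
time_s: 30.4
ee_pos: [0.434, -0.2383, 0.281]
eef_rot: [-3.14, -0.001, 1.799]
force: [-0.5, -0.2, -0.2]
grip_width: 0.0467
grip_force: 0.0
```

play_rows:
  motion:
    - [[0,0,0,0,0,0.035,0],[0,0,0,0,0,0.035,0],[0,0,0,0,0,0.035,0],[0,0,0,0,0,0.035,0]]

```text
time_s: 30.8
ee_pos: [0.4341, -0.2383, 0.2815]
eef_rot: [-3.141, -0.001, 1.588]
force: [0.1, -0.4, 0.5]
grip_width: 0.0473
grip_force: 0.0
```

```bash
python3 - <<'E'
from h import *
st();go([.4325,-.239,.1],1.571)
E
```

```text
{'time_s': 30.8, 'ee_pos': [0.4341, -0.2383, 0.2815], 'eef_rot': [-3.1406, -0.0007, 1.5878], 'force': [0.0797, -0.4005, 0.4566], 'grip_width': 0.0473, 'grip_force': 0.0, 'qpos': [-0.5759, 0.1373, 1.5857, -0.0, 1.4198, -0.5929]}
shift [-0.0033, -0.0059, 0.7261] turn [-0.0002, -0.0001, 0.0027]
```

play_rows:
  motion:
    - [[-0.003,-0.006,0.2,0,0,0.0027,0],[-0.003,-0.006,0.4,0,0,0.0027,0],[-0.003,-0.006,0.55,0,0,0.0027,0],[-0.003,-0.006,0.66,0,0,0.0027,0],[-0.003,-0.006,0.72,0,0,0.0027,0],[-0.003,-0.006,0.72,0,0,0.0027,0],[-0.003,-0.006,0.72,0,0,0.0027,0],[-0.003,-0.006,0.72,0,0,0.0027,-1],[-0.003,-0.006,0.72,0,0,0.0027,-1],[-0.003,-0.006,0.72,0,0,0.0027,-1]]
  grip_force: 25

```text
time_s: 31.8
ee_pos: [0.433, -0.2393, 0.1029]
eef_rot: [3.141, 0.001, 1.569]
force: [-0.3, -0.1, 1.0]
grip_width: 0.0263
grip_force: 0.0
```

play_rows:
  motion:
    - [[0,0,0,0,0,0,-1],[0,0,0,0,0,0,-1],[0,0,0,0,0,0,-1]]

```text
time_s: 32.1
ee_pos: [0.4329, -0.2392, 0.1025]
eef_rot: [3.141, 0.0, 1.568]
force: [-0.2, -0.7, 5.5]
grip_width: 0.0192
grip_force: 25.0
```

```bash
cat >> h.py <<'E'
def arc(hub,deg0,step,n,r=.04):
    "rows of shifts for clockwise steps, relative to the commanded start at deg0"
    o=get_obs();R=Ro.from_euler('xyz',o['eef_rot'])
    for i in range(1,n+1):
        a=np.radians(deg0-step*i);p=np.array([hub[0]+r*np.cos(a),hub[1]+r*np.sin(a),o['ee_pos'][2]])
        print(np.round(R.inv().apply(p-o['ee_pos'])/.25,3)[:2].tolist(),round(np.degrees(a),1))
E
python3 - <<'E'
from h import *
st();arc((.4725,-.2467),169.5,15,10)
E
```

```text
{'time_s': 32.1, 'ee_pos': [0.4329, -0.2392, 0.1025], 'eef_rot': [3.1412, 0.0003, 1.5685], 'force': [-0.1881, -0.7054, 5.4813], 'grip_width': 0.0192, 'grip_force': 25.001, 'qpos': [-0.5788, 0.3205, 1.8026, -0.0, 1.0179, -0.5765]}
[0.039, 0.014] 154.5
[0.074, 0.036] 139.5
[0.102, 0.067] 124.5
[0.121, 0.105] 109.5
[0.13, 0.145] 94.5
[0.128, 0.187] 79.5
[0.115, 0.227] 64.5
[0.092, 0.262] 49.5
[0.061, 0.29] 34.5
[0.024, 0.309] 19.5
```

play_rows:
  motion:
    - [[0.02,0.006,0,0,0,0,-1],[0.039,0.014,0,0,0,0,-1],[0.057,0.024,0,0,0,0,-1],[0.074,0.036,0,0,0,0,-1],[0.088,0.051,0,0,0,0,-1],[0.102,0.067,0,0,0,0,-1],[0.112,0.085,0,0,0,0,-1],[0.121,0.105,0,0,0,0,-1]]

```text
time_s: 32.9
ee_pos: [0.4589, -0.2083, 0.1025]
eef_rot: [-3.14, -0.001, 1.569]
force: [-4.8, 2.9, 9.0]
grip_width: 0.0189
grip_force: 25.0
```

```bash
python3 - <<'E'
from h import *
st();c=snap('side','11')
F=lambda H,S,V:(abs(H-112)<12)&(S>120)&(V>40)
for k in('10','11'):
    c=load('side',k);p=blueline(c,(230,100,340,245),F);p=p[(p[:,2]>.095)&(abs(p[:,1]+.12)<.03)];print(len(p),np.median(p,0).round(4),p[:,2].max())
arc((.4725,-.2467),109.5,15,10)
E
```

```text
{'time_s': 32.9, 'ee_pos': [0.4589, -0.2083, 0.1025], 'eef_rot': [-3.1404, -0.0009, 1.5685], 'force': [-4.7647, 2.9386, 9.0014], 'grip_width': 0.0189, 'grip_force': 25.0031, 'qpos': [-0.4989, 0.3401, 1.7757, 0.0003, 1.0273, -0.4967]}
494 [ 0.4779 -0.1282  0.149 ] 0.18182858442794314
35 [ 0.4663 -0.1221  0.173 ] 0.1802236362611338
[0.005, 0.039] 94.5
[0.003, 0.081] 79.5
[-0.01, 0.121] 64.5
[-0.033, 0.156] 49.5
[-0.064, 0.184] 34.5
[-0.101, 0.203] 19.5
[-0.142, 0.212] 4.5
[-0.183, 0.21] -10.5
[-0.223, 0.197] -25.5
[-0.258, 0.174] -40.5
```

play_rows:
  motion:
    - [[0.009,0.04,0,0,0,0,-1],[0.007,0.082,0,0,0,0,-1],[-0.006,0.122,0,0,0,0,-1],[-0.029,0.157,0,0,0,0,-1],[-0.06,0.185,0,0,0,0,-1],[-0.097,0.204,0,0,0,0,-1],[-0.138,0.213,0,0,0,0,-1],[-0.18,0.211,0,0,0,0,-1],[-0.22,0.198,0,0,0,0,-1],[-0.255,0.175,0,0,0,0,-1]]

```text
time_s: 33.95
ee_pos: [0.5027, -0.2724, 0.1025]
eef_rot: [-3.141, -0.001, 1.569]
force: [-4.9, 10.3, 10.3]
grip_width: 0.0196
grip_force: 25.0
```

```bash
python3 - <<'E'
from h import *
st()
def f(d0,n,s=15):
    for i in range(1,n+1):
        a,b=np.radians(d0-s*i),np.radians(d0);print([round(.16*(np.sin(a)-np.sin(b)),3),round(.16*(np.cos(a)-np.cos(b)),3)],round(d0-s*i,1))
f(-40.5,10);print();f(-190.5,9)
E
```

```text
{'time_s': 33.95, 'ee_pos': [0.5027, -0.2724, 0.1025], 'eef_rot': [-3.1411, -0.0014, 1.5686], 'force': [-4.8893, 10.3166, 10.2757], 'grip_width': 0.0196, 'grip_force': 25.0055, 'qpos': [-0.561, 0.4743, 1.5805, 0.001, 1.0879, -0.5593]}
[np.float64(-0.028), np.float64(-0.031)] -55.5
[np.float64(-0.047), np.float64(-0.068)] -70.5
[np.float64(-0.056), np.float64(-0.109)] -85.5
[np.float64(-0.053), np.float64(-0.151)] -100.5
[np.float64(-0.041), np.float64(-0.191)] -115.5
[np.float64(-0.018), np.float64(-0.226)] -130.5
[np.float64(0.013), np.float64(-0.254)] -145.5
[np.float64(0.051), np.float64(-0.272)] -160.5
[np.float64(0.091), np.float64(-0.281)] -175.5
[np.float64(0.133), np.float64(-0.279)] -190.5

[np.float64(0.04), np.float64(0.013)] -205.5
[np.float64(0.075), np.float64(0.036)] -220.5
[np.float64(0.103), np.float64(0.067)] -235.5
[np.float64(0.122), np.float64(0.104)] -250.5
[np.float64(0.13), np.float64(0.145)] -265.5
[np.float64(0.128), np.float64(0.186)] -280.5
[np.float64(0.115), np.float64(0.226)] -295.5
[np.float64(0.093), np.float64(0.261)] -310.5
[np.float64(0.061), np.float64(0.289)] -325.5
```

play_rows:
  motion:
    - [[-0.028,-0.031,0,0,0,0,-1],[-0.047,-0.068,0,0,0,0,-1],[-0.056,-0.109,0,0,0,0,-1],[-0.053,-0.151,0,0,0,0,-1],[-0.041,-0.191,0,0,0,0,-1],[-0.018,-0.226,0,0,0,0,-1],[0.013,-0.254,0,0,0,0,-1],[0.051,-0.272,0,0,0,0,-1],[0.091,-0.281,0,0,0,0,-1],[0.133,-0.279,0,0,0,0,-1]]

```text
time_s: 34.95
ee_pos: [0.4329, -0.2391, 0.1026]
eef_rot: [3.142, 0.001, 1.568]
force: [2.4, -5.6, 4.3]
grip_width: 0.019
grip_force: 25.0
```

play_rows:
  motion:
    - [[0.04,0.013,0,0,0,0,-1],[0.075,0.036,0,0,0,0,-1],[0.103,0.067,0,0,0,0,-1],[0.122,0.104,0,0,0,0,-1],[0.128,0.125,0,0,0,0,-1],[0.13,0.145,0,0,0,0,-1],[0.13,0.166,0,0,0,0,-1],[0.13,0.166,0,0,0,0,-1]]

```text
time_s: 35.75
ee_pos: [0.4721, -0.2058, 0.1023]
eef_rot: [-3.133, -0.002, 1.569]
force: [-26.3, 3.3, 25.4]
grip_width: 0.0196
grip_force: 25.0
```

```bash
python3 - <<'E'
from h import *
st();s=snap('side','12');t=snap('top','12')
cv2.imwrite('pics/c13.png',cv2.resize(t['frame'][165:265,235:385],None,fx=5.2,fy=5.2,interpolation=cv2.INTER_CUBIC)[:,:,::-1])
F=lambda H,S,V:(abs(H-65)<20)&(S>100)&(V>40)
for k in('10','12'):
    p=blueline(load('side',k),(200,100,300,245),F);p=p[(p[:,2]>.095)&(abs(p[:,1])<.05)];print(len(p),np.percentile(p,[2,50,98],axis=0).round(4).tolist())
E
```

```text
{'time_s': 35.75, 'ee_pos': [0.4721, -0.2058, 0.1023], 'eef_rot': [-3.1333, -0.0022, 1.5692], 'force': [-26.2726, 3.3269, 25.3865], 'grip_width': 0.0196, 'grip_force': 25.029, 'qpos': [-0.4813, 0.3659, 1.74, -0.0022, 1.044, -0.4786]}
448 [[0.4523, -0.0076, 0.0964], [0.4737, -0.0037, 0.1489], [0.5011, 0.0079, 0.1803]]
357 [[0.5105, -0.0064, 0.0981], [0.5258, -0.0022, 0.144], [0.5591, 0.0096, 0.1795]]
```

View pics/c13.png

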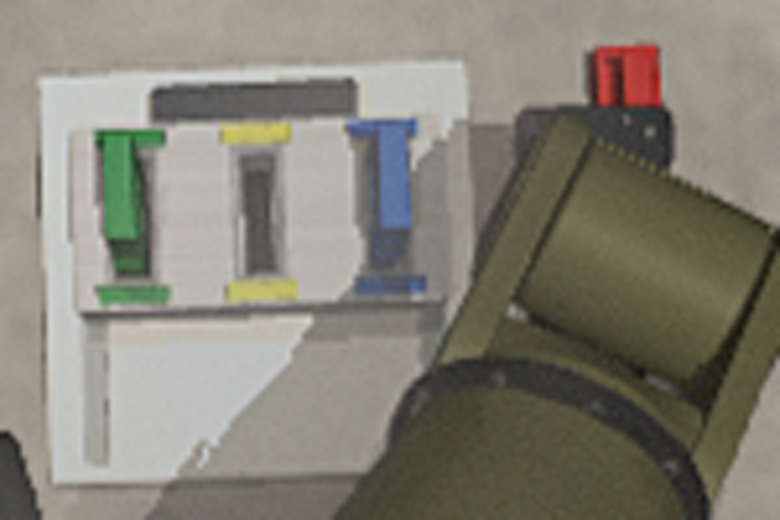

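```bash
python3 - <<'E'
from h import *
def com(c,f,box):
    hsv=cv2.cvtColor(c['frame'],cv2.COLOR_RGB2HSV).astype(int);m=f(hsv[...,0],hsv[...,1],hsv[...,2])
    z=np.zeros(m.shape,bool);x0,y0,x1,y1=box;z[y0:y1,x0:x1]=1
    k,l,s,ce=cv2.connectedComponentsWithStats((m&z).astype(np.uint8));return sorted([tuple(ce[i]) for i in range(1,k) if s[i,4]>12],key=lambda e:e[1])
Y=lambda H,S,V:(abs(H-26)<6)&(S>70)&(V>120)
for n,box in(('top',(270,180,300,260)),('side',(235,180,300,250))):
    a,b=[[atz(c,*u,.082) for u in com(c,Y,box)] for c in(load(n,'0'),load(n,'12'))]
    print(n,len(a),len(b),[np.linalg.norm((q-p)[:2]).round(4) for p,q in zip(a,b)])
E
```

```text
top 2 2 [np.float64(0.058), np.float64(0.0585)]
side 2 0 []
```

play_rows:
  motion:
    - [[-0.001,0.006,0,0,0,0,-1],[-0.001,0.006,0,0,0,0,-1],[-0.001,0.006,0,0,0,0,-1]]

```text
time_s: 36.15
ee_pos: [0.4723, -0.2059, 0.1022]
eef_rot: [-3.131, -0.003, 1.569]
force: [-35.1, 4.7, 31.6]
grip_width: 0.0194
grip_force: 25.1
```

```bash
python3 - <<'E'
from h import *
def com(c,f,box):
    hsv=cv2.cvtColor(c['frame'],cv2.COLOR_RGB2HSV).astype(int);m=f(hsv[...,0],hsv[...,1],hsv[...,2])
    z=np.zeros(m.shape,bool);x0,y0,x1,y1=box;z[y0:y1,x0:x1]=1
    k,l,s,ce=cv2.connectedComponentsWithStats((m&z).astype(np.uint8));return sorted([tuple(ce[i]) for i in range(1,k) if s[i,4]>12],key=lambda e:e[1])
fs=[lambda H,S,V:(abs(H-65)<20)&(S>70)&(V>50),lambda H,S,V:(abs(H-26)<6)&(S>70)&(V>120),lambda H,S,V:(abs(H-112)<12)&(S>80)&(V>60)]
t=load('top','0');M=[[atz(t,*u,.082)[:2] for u in com(t,f,(245,180,330,260))] for f in fs]
print([len(m) for m in M]);print('scale y',[np.linalg.norm(M[0][i]-M[2][i]).round(4) for i in(0,1)],'mark sep',[np.linalg.norm(m[0]-m[1]).round(4) for m in M])
t2=snap('top','13')
# subpixel shift of yellow-marked strip by template matching, upsampled
a=cv2.resize(t['frame'][200:258,272:300],None,fx=8,fy=8,interpolation=cv2.INTER_CUBIC);b=cv2.resize(t2['frame'][176:240,268:304],None,fx=8,fy=8,interpolation=cv2.INTER_CUBIC)
a=a[5*8:52*8]
r=cv2.matchTemplate(b,a,cv2.TM_CCOEFF_NORMED);_,v,_,l=cv2.minMaxLoc(r);du=l[0]/8+268-272;dv=l[1]/8+176-205
print('match',v,du,dv,'travel',np.linalg.norm((atz(t,286+du,228+dv,.081)-atz(t,286,228,.081))[:2]).round(4))
E
```

```text
[2, 2, 2]
scale y [np.float64(0.124), np.float64(0.1245)] mark sep [np.float64(0.0767), np.float64(0.0772), np.float64(0.0769)]
match 0.8280479907989502 -1.0 -22.5 travel 0.057
```

play_rows:
  motion:
    - [[0,0,0,0,0,0,0],[0,0,0,0,0,0,0],[0,0,0,0,0,0,0],[0,-0.01,0,0,0,0,0],[0,-0.01,-0.1,0,0,0,0],[0,-0.01,-0.3,0,0,0,0],[0,-0.01,-0.5,0,0,0,0],[0,-0.01,-0.7,0,0,0,0],[0,-0.01,-0.7,0,0,0,0]]

```text
time_s: 37.1
ee_pos: [0.4751, -0.2077, 0.2837]
eef_rot: [3.132, 0.005, 1.569]
force: [0.3, -0.8, -0.0]
grip_width: 0.0468
grip_force: 0.0
```

play_rows:
  motion:
    - [[-0.4,-0.3,0,0,0,0,0],[-0.8,-0.6,0,0,0,0,0],[-0.8,-0.6,0,0,0,0,0],[-0.8,-0.6,0,0,0,0,0],[-0.8,-0.6,0,0,0,0,0],[-0.8,-0.6,0,0,0,0,0],[-0.8,-0.6,0,0,0,0,0]]

```text
time_s: 37.8
ee_pos: [0.3226, -0.4071, 0.2764]
eef_rot: [-3.141, -0.001, 1.566]
force: [-0.4, 0.1, 0.6]
grip_width: 0.0473
grip_force: 0.0
```

```bash
python3 - <<'E'
from h import *
st();s=snap('side','14');t=snap('top','14')
a=cv2.resize(s['frame'][150:270,215:345],None,fx=4.5,fy=4.5,interpolation=cv2.INTER_CUBIC);cv2.imwrite('pics/c14.png',a[:,:,::-1])
for n in('top','side'):
    for k in('0','14'):
        P=cloud(load(n,k)).reshape(-1,3);c,sn=np.cos(.033),np.sin(.033)
        X=P[:,0]*c+P[:,1]*sn;Y=-P[:,0]*sn+P[:,1]*c
        # dark stop top face away from block/bays, profile of X
        for lo,hi in((.062,.069),):
            m=(P[:,2]>.074)&(P[:,2]<.09)&(X>.40)&(X<.63)&(abs(Y+.035)<.012)
            h,e=np.histogram(X[m],np.arange(.40,.63,.01));print(n,k,h.tolist(),X[m].min().round(4),X[m].max().round(4))
def com(c,f,box):
    hsv=cv2.cvtColor(c['frame'],cv2.COLOR_RGB2HSV).astype(int);m=f(hsv[...,0],hsv[...,1],hsv[...,2])
    z=np.zeros(m.shape,bool);x0,y0,x1,y1=box;z[y0:y1,x0:x1]=1
    k,l,q,ce=cv2.connectedComponentsWithStats((m&z).astype(np.uint8));return sorted([tuple(ce[i]) for i in range(1,k) if q[i,4]>12],key=lambda e:e[1])
fs=[lambda H,S,V:(abs(H-26)<6)&(S>70)&(V>120),lambda H,S,V:(abs(H-112)<12)&(S>80)&(V>60)]
for n,box in(('top',(245,180,330,260)),('side',(222,180,325,250))):
  for f in fs:
    for k in('0','14'): print(n,k,[atz(load(n,k),*u,.082)[:2].round(4).tolist() for u in com(load(n,k),f,box)])
f=lambda H,S,V:(H>4)&(H<16)&(S>140)&(V>150)
print('knob',tri(t,com(t,f,(335,200,385,262))[0],s,com(s,f,(270,230,340,285))[0]))
E
```

```text
{'time_s': 37.8, 'ee_pos': [0.3226, -0.4071, 0.2764], 'eef_rot': [-3.1411, -0.0011, 1.5664], 'force': [-0.4489, 0.0507, 0.5869], 'grip_width': 0.0473, 'grip_force': 0.0, 'qpos': [-0.9713, 0.1958, 1.5294, 0.0002, 1.4176, -0.967]}
top 0 [0, 0, 9, 38, 38, 38, 38, 31, 33, 35, 37, 39, 0, 0, 0, 0, 0, 10, 35, 22, 0, 0] 0.4292 0.5975
top 14 [0, 0, 0, 0, 0, 0, 0, 0, 14, 34, 37, 39, 36, 35, 35, 35, 36, 37, 33, 21, 0, 0] 0.487 0.5975
side 0 [0, 0, 0, 29, 19, 18, 19, 18, 16, 17, 18, 21, 8, 0, 0, 0, 0, 0, 18, 13, 0, 0] 0.4314 0.5995
side 14 [0, 0, 0, 0, 0, 0, 0, 0, 3, 30, 18, 20, 17, 18, 15, 17, 17, 21, 9, 14, 1, 0] 0.4895 0.6012
top 0 [[0.5156, -0.0583], [0.4385, -0.0624]]
top 14 [[0.5735, -0.056], [0.4973, -0.059]]
top 0 [[0.5178, -0.1206], [0.4409, -0.1234]]
top 14 [[0.5557, -0.1228], [0.4993, -0.1234]]
side 0 [[0.5183, -0.0595], [0.4416, -0.0613]]
side 14 [[0.4999, -0.0594]]
side 0 [[0.5202, -0.1217], [0.4433, -0.1239]]
side 14 [[0.6104, -0.0247], [0.5327, -0.0961]]Traceback (most recent call last):
  File "<stdin>", line 21, in <module>
IndexError: list index out of range
```

View pics/c14.png

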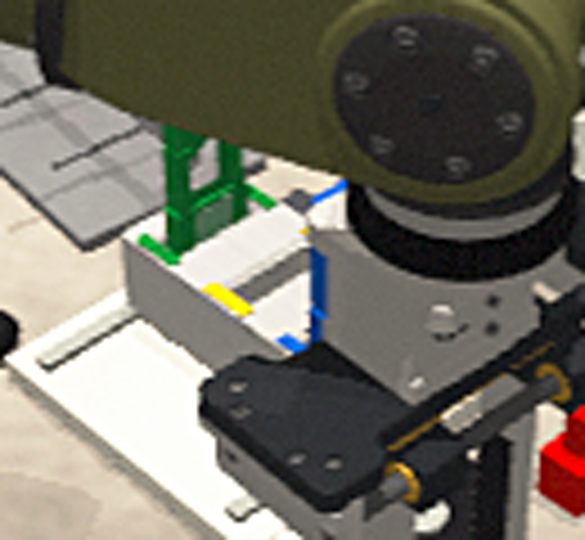

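play_rows:
  motion:
    - [[1,0,-0.1,0,0,0,0],[1,0,-0.1,0,0,0,0],[1,0,-0.1,0,0,0,0],[1,0,-0.1,0,0,0,0],[1,0,-0.1,0,0,0,0],[1,0,-0.1,0,0,0,0],[1,0,-0.1,0,0,0,0],[1,0,-0.1,0,0,0,0]]

```text
time_s: 38.7
ee_pos: [0.3239, -0.157, 0.3021]
eef_rot: [-3.141, 0.0, 1.569]
force: [0.3, -0.2, 0.6]
grip_width: 0.0472
grip_force: 0.0
```

play_rows:
  motion:
    - [[1,0,0,0,0,0,0],[1,0,0,0,0,0,0],[1,0,0,0,0,0,0],[1,0,0,0,0,0,0],[1,0,0,0,0,0,0],[1,0,0,0,0,0,0],[1,0,0,0,0,0,0],[1,0,0,0,0,0,0]]

```text
time_s: 39.5
ee_pos: [0.3248, 0.0919, 0.3019]
eef_rot: [-3.141, 0.0, 1.566]
force: [-0.1, -0.1, 0.5]
grip_width: 0.0471
grip_force: 0.0
```

play_rows:
  motion:
    - [[1,-0.2,0,0,0,0,0],[1,-0.2,0,0,0,0,0],[1,-0.2,0,0,0,0,0],[1,-0.2,0,0,0,0,0],[1,-0.2,0,0,0,0,0],[1,-0.2,0,0,0,0,0],[1,-0.2,0,0,0,0,0],[1,-0.2,0,0,0,0,0]]

```text
time_s: 40.3
ee_pos: [0.2762, 0.3416, 0.3021]
eef_rot: [-3.142, 0.0, 1.566]
force: [0.1, -0.4, 0.1]
grip_width: 0.0467
grip_force: 0.0
```

```bash
cat > chk.py <<'E'
from h import *
def com(c,f,box,n=8):
    hsv=cv2.cvtColor(c['frame'],cv2.COLOR_RGB2HSV).astype(int);m=f(hsv[...,0],hsv[...,1],hsv[...,2])
    z=np.zeros(m.shape,bool);x0,y0,x1,y1=box;z[y0:y1,x0:x1]=1
    k,l,q,ce=cv2.connectedComponentsWithStats((m&z).astype(np.uint8));return sorted([tuple(ce[i]) for i in range(1,k) if q[i,4]>n],key=lambda e:e[1])
def check(k):
    s=snap('side',k);t=snap('top',k);st()
    f=lambda H,S,V:(H>4)&(H<16)&(S>140)&(V>120)
    for q in('0',k):
        T,S=load('top',q),load('side',q);a=com(T,f,(335,200,385,262));b=com(S,f,(275,225,340,285))
        print('knob',len(a),len(b),*([tri(T,a[0],S,b[0])[0].round(4)] if a and b else []),[atz(T,*x,.115)[:2].round(4).tolist() for x in a])
    y=lambda H,S,V:(abs(H-26)<6)&(S>70)&(V>100)
    for n,box in(('top',(270,175,300,260)),('side',(235,170,310,250))):
        P=[[atz(load(n,q),*u,.082)[:2] for u in com(load(n,q),y,box,12)] for q in('0',k)];print(n,len(P[0]),len(P[1]),[np.linalg.norm(b-a).round(4) for a,b in zip(*P)])
E
python3 -c "
from chk import *;check('15')"
```

```text
{'time_s': 40.4, 'ee_pos': [0.276, 0.3418, 0.3025], 'eef_rot': [3.1412, -0.0003, 1.5655], 'force': [1.3979, -0.3551, -0.1568], 'grip_width': 0.0474, 'grip_force': 0.0, 'qpos': [0.8082, -0.0056, 1.6898, -0.0001, 1.4569, 0.8135]}
knob 1 1 [ 0.433  -0.2401  0.1043] [[0.4322, -0.2386]]
knob 1 1 [ 0.4717 -0.2066  0.102 ] [[0.4707, -0.2053]]
top 2 2 [np.float64(0.0579), np.float64(0.0587)]
side 2 1 [np.float64(0.0182)]
```

```bash
python3 - <<'E'
from h import *
t=load('top','15');s=load('side','15')
R=lambda H,S,V:((H<6)|(H>174))&(S>120)&(V>50)
for n,c,b in(('top',t,(400,185,466,246)),('side',s,(335,280,440,365))):
    p=blueline(c,b,R);q=p[(p[:,2]>.078)&(p[:,2]<.1)];print(n,'block',len(p),np.median(q,0).round(3),len(q))
for nm,h in(('green',65),('blue',112)):
    p=blueline(s,(215,90,340,250),lambda H,S,V:(abs(H-h)<15)&(S>120)&(V>40));p=p[(p[:,2]>.1)&(p[:,2]<.2)&(p[:,0]<.65)&(abs(p[:,1])<.2)]
    A=np.c_[p[:,1:],np.ones(len(p))];f=p[abs(p[:,0]-np.median(p[:,0]))<.03]
    lo,hi=f[f[:,2]<.115],f[f[:,2]>.155];print(nm,'top z',np.percentile(p[:,2],98).round(4),'x',np.percentile(p[:,0],[2,98]).round(4),'y low/high',np.percentile(lo[:,1],20).round(4),np.percentile(hi[:,1],20).round(4))
E
```

```text
top block 471 [ 0.515 -0.442  0.088] 130
side block 1007 [ 0.508 -0.444  0.089] 204
green top z 0.1803 x [0.5107 0.5579] y low/high -0.0028 -0.0044
blue top z 0.1804 x [0.5137 0.5633] y low/high -0.1276 -0.1283
```

The travel reads about 58 mm against a 58 mm threshold, so the margin is thin. I'll regrip the knob and check that it really is against the stop.

play_rows:
  motion:
    - [[-1,0.3,0,0,0,0,0],[-1,0.3,0,0,0,0,0],[-1,0.3,0,0,0,0,0],[-1,0.3,0,0,0,0,0],[-1,0.3,0,0,0,0,0],[-1,0.3,0,0,0,0,0],[-1,0.3,0,0,0,0,0]]

```text
time_s: 41.1
ee_pos: [0.3495, 0.0907, 0.3025]
eef_rot: [3.141, -0.0, 1.563]
force: [-1.6, -0.0, 0.6]
grip_width: 0.0471
grip_force: 0.0
```

play_rows:
  motion:
    - [[-1,0.3,0,0,0,0,0],[-1,0.3,0,0,0,0,0],[-1,0.3,0,0,0,0,0],[-1,0.3,0,0,0,0,0],[-1,0.3,0,0,0,0,0],[-1,0.3,0,0,0,0,0],[-1,0.3,0,0,0,0,0],[-1,0.3,0,0,0,0,0]]

```text
time_s: 41.9
ee_pos: [0.4236, -0.1559, 0.3023]
eef_rot: [3.142, -0.0, 1.569]
force: [0.9, 0.5, 0.4]
grip_width: 0.0472
grip_force: 0.0
```

```bash
python3 -c "
from h import *
st();go([.472,-.2065,.102],1.571)"
```

```text
{'time_s': 41.9, 'ee_pos': [0.4236, -0.1559, 0.3023], 'eef_rot': [3.1416, -0.0003, 1.569], 'force': [0.8576, 0.5365, 0.4216], 'grip_width': 0.0472, 'grip_force': 0.0, 'qpos': [-0.4339, 0.0234, 1.6611, 0.0003, 1.4572, -0.4321]}
shift [-0.2024, 0.194, 0.801] turn [0.0, -0.0, -0.0003]
```

play_rows:
  motion:
    - [[-0.202,0.194,0,0,0,0,0],[-0.202,0.194,0,0,0,0,0],[-0.202,0.194,0.2,0,0,0,0],[-0.202,0.194,0.4,0,0,0,0],[-0.202,0.194,0.55,0,0,0,0],[-0.202,0.194,0.68,0,0,0,0],[-0.202,0.194,0.76,0,0,0,0],[-0.202,0.194,0.8,0,0,0,0],[-0.202,0.194,0.8,0,0,0,0],[-0.202,0.194,0.8,0,0,0,0]]

```text
time_s: 42.9
ee_pos: [0.4727, -0.2073, 0.1035]
eef_rot: [3.14, 0.001, 1.569]
force: [-0.5, 0.7, 1.5]
grip_width: 0.0471
grip_force: 0.0
```

play_rows:
  motion:
    - [[0,0,0,0,0,0,-1],[0,0,0,0,0,0,-1],[0,0,0,0,0,0,-1],[0,0,0,0,0,0,-1],[0,0,0,0,0,0,-1]]

```text
time_s: 43.4
ee_pos: [0.4716, -0.2078, 0.1025]
eef_rot: [-3.14, -0.0, 1.568]
force: [-6.1, 1.3, 6.8]
grip_width: 0.0196
grip_force: 25.0
```

play_rows:
  motion:
    - [[0,0.004,0,0,0,0,-1],[0,0.004,0,0,0,0,-1],[0,0.004,0,0,0,0,-1]]

```text
time_s: 43.7
ee_pos: [0.4718, -0.2078, 0.1025]
eef_rot: [-3.138, -0.0, 1.568]
force: [-14.0, 0.6, 11.2]
grip_width: 0.0195
grip_force: 25.0
```

play_rows:
  motion:
    - [[0,0.006,0,0,0,0,-1],[0,0.006,0,0,0,0,-1],[0,0.006,0,0,0,0,-1]]

```text
time_s: 44.0
ee_pos: [0.472, -0.2078, 0.1024]
eef_rot: [-3.135, -0.001, 1.568]
force: [-24.3, 1.0, 17.3]
grip_width: 0.0193
grip_force: 25.0
```

The wheel won't move at 14–24 N of tangential force, while free turning took about 4 N. The carriage is against its stop. Releasing and retreating.

play_rows:
  motion:
    - [[0,0,0,0,0,0,0],[0,0,0,0,0,0,0],[0,0,0,0,0,0,0],[0,-0.005,0,0,0,0,0],[0,-0.005,-0.1,0,0,0,0],[0,-0.005,-0.3,0,0,0,0],[0,-0.005,-0.5,0,0,0,0],[0,-0.005,-0.7,0,0,0,0],[0,-0.005,-0.7,0,0,0,0],[0,-0.005,-0.7,0,0,0,0]]

```text
time_s: 45.0
ee_pos: [0.4735, -0.2077, 0.2777]
eef_rot: [3.14, 0.001, 1.569]
force: [0.4, 0.4, -0.9]
grip_width: 0.0472
grip_force: 0.0
```

play_rows:
  motion:
    - [[0.2,-0.6,0,0,0,0,0],[0.2,-0.6,0,0,0,0,0],[0.2,-0.6,0,0,0,0,0],[0.2,-0.6,0,0,0,0,0],[0.2,-0.6,0,0,0,0,0],[0.2,-0.6,0,0,0,0,0],[0.2,-0.6,0,0,0,0,0]]

```text
time_s: 45.7
ee_pos: [0.3243, -0.1577, 0.2766]
eef_rot: [-3.14, -0.001, 1.569]
force: [-1.1, -0.2, -0.3]
grip_width: 0.0471
grip_force: 0.0
```

```bash
python3 - <<'E'
from h import *
from station import workorder
t=snap('top','16');p=blueline(t,(400,185,466,246),lambda H,S,V:((H<6)|(H>174))&(S>120)&(V>50));q=p[(p[:,2]>.078)&(p[:,2]<.1)];print(np.median(q,0).round(3));st()
d=cv2.absdiff(t['frame'],load('top','15')['frame']).max(2);print((d[180:240,245:300]>40).sum())
print(workorder.hand_in())
E
```

```text
[ 0.533 -0.458  0.087]
{'time_s': 45.75, 'ee_pos': [0.3242, -0.1576, 0.2766], 'eef_rot': [-3.1403, -0.0008, 1.5687], 'force': [0.2037, -0.4964, 0.12], 'grip_width': 0.0471, 'grip_force': 0.0, 'qpos': [-0.5542, -0.1817, 1.909, 0.0, 1.4158, -0.5521]}
19
the job is handed in; nothing more can be done
None
```

Job handed in, result not shown: block in the tray (nudged about 2 cm late in the run, still inside), blue and green home in their bays (yellow was absent), and the carriage wound until the wheel locked solid; the cameras read about 58 mm of travel against the 58 mm limit, so that point is close.

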